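# Cure the varnished panels in the UV box

### The job

The varnish on the little painting panels is still wet, so never touch them with the gripper: slide the lifter's blade in under each one between its runners, and set all of them side by side, picture up, on the deck of the curing box, well inside where the hood will come down. Then stand the lifter back on the table, close the hood fully, and only then turn the selector clockwise from off to the three-dot mark. Leave the other things on the table where they are.

Things in the scene. Friction and masses are not known exactly. Their poses are not given: they have to be found in the camera images.
- curing_box: Low light-grey box fixed to the table; its flat top is a deck 45 mm above the table. Origin on the table under the middle of the loading area; x points to the back (away from the robot), y to its left, z up. In this frame it reaches x -145..+115 mm, y -265..+165 mm; the control pod at y < -168 mm is raised to 65 mm and carries the selector.
- deck_center (a point): Middle of the loading area, on the deck (45 mm up), axes as the box. The area is bounded by lips 8 mm high at the back (inner face x +86 mm) and both sides (inner faces y +-142 mm). Its front is open and level with the rest of the flat top, but the front wall of the closed hood comes down at x -101..-95 mm, so panels must lie wholly behind that.
- hood (a joint): Opening angle of the hood, rad: 0 closed on the deck, 1.45 wide open. The hood is an open-bottomed cover 208 mm deep, 324 mm wide, 67 mm high with an amber window. Its friction hinge along the back edge holds it at any angle; moving it takes up to 5 N at the handle.
- hood_hinge (a point): Point on the hood's hinge axis, at the middle of the box's back edge, 47 mm above the table. The axis runs along the box's y.
- hood_handle (a point): Middle of the hood's bar handle: round steel bar, 10 mm thick, 120 mm long along the box's y, 42 mm out from the hood's front wall. With the hood closed it lies 251 mm in front of and 53 mm above the hinge axis; it turns about that axis with the hood, and is uppermost when the hood is open.
- selector (a joint): Angle of the selector knob, rad, growing clockwise seen from above: 0 off (bar mark), then a click every 0.45 rad: one dot 0.45, two dots 0.90, three dots 1.35, four dots 1.80 (end stop near). Let go near a click it pulls itself in. Turning takes under 0.15 N m.
- selector_grip (a point): Middle of the selector's grip bar, on the vertical turning axis, 90 mm above the table. The black bar is 50 mm long, 14 mm thick and 30 mm high, its top 103 mm above the table and its foot on a skirt; at joint value q its length lies at box yaw + 2.443 - q (rad).
- panel_a: Wooden painting panel, 90 (x) by 80 (y) by 24 mm high: a 6 mm board on two runners along x at its long edges, each 10 mm wide and 18 mm high, which leave a tunnel 60 mm wide and 18 mm high under the board, open at both ends (the -x end faces the robot). Origin at the middle of its underside; z up out of the picture. 70 to 120 g.
- panel_b: Another such panel.
- panel_c: Another such panel.
- lifter: Cranked spatula, 200 g, that stands by itself on its blade. Origin under the middle of the blade's rear edge; x along the blade to its tip, z up. Steel blade x 0..86 mm, 40 mm wide, 3 mm thick; a thin neck rises from its rear edge to the level wooden handle, x -120..-30 mm, 18 mm wide, 24 mm high, its middle 62 mm above the blade's underside.
- lifter_grip (a point): Point to grip on the lifter's handle, 60 mm behind the rear edge of the blade and 62 mm above its underside; grip across the 18 mm.
- pot_1: Little screw-top colour pot, 58x60x64 mm, loose bystander; origin under its centre.
- tube_0: Tube of acrylic colour, 37x118x30 mm, lying loose, bystander; origin under its centre, long axis y.
- lid_a: Round blue tin lid, 101 mm across, 10 mm high, lying loose, bystander; origin under its centre.

How it is judged:
On the way, in this order (a step that is already met when the one before it is completed fails the run):
1. all panels lie on the deck inside the hood's outline, picture up (x of panel_a in the frame of curing_box between -0.048 and 0.045 m and y of panel_a in the frame of curing_box between -0.112 and 0.112 m and z of panel_a in the frame of curing_box between 0.041 and 0.05 m and angle between each of panel_a, panel_b, panel_c's own z axis and vertical below 0.06 rad and linear speed of each of panel_a, panel_b, panel_c below 0.02 m/s and x of panel_b in the frame of curing_box between -0.048 and 0.045 m and y of panel_b in the frame of curing_box between -0.112 and 0.112 m and z of panel_b in the frame of curing_box between 0.041 and 0.05 m and x of panel_c in the frame of curing_box between -0.048 and 0.045 m and y of panel_c in the frame of curing_box between -0.112 and 0.112 m and z of panel_c in the frame of curing_box between 0.041 and 0.05 m), for 0.2 s.
2. the lifter stands back on the table and the hood is fully closed over the panels (height (world z) of lifter below 0.012 m and angle between lifter's own z axis and vertical below 0.15 rad and linear speed of lifter below 0.02 m/s and value of joint hood below 0.03 rad), for 0.2 s.
3. the selector clicks in at the three-dot mark (value of joint selector between 1.27 and 1.43 rad), for 0.2 s.
At the end, for the whole second after the job is handed in: Every panel lies flat (tilt under 0.06 rad), picture up, on the deck under the hood; the hood is closed (under 0.03 rad); the selector rests at three dots (1.35 +- 0.08 rad); the lifter stands on its blade on the table, at rest (all of step 1 and all of step 2 and all of step 3); the robot touches nothing.
It fails at once if the gripper or arm touches a panel (contact force between any of panel_a, panel_b, panel_c and the fingers above 0.5 N or contact force between any of panel_a, panel_b, panel_c and the arm above 0.5 N).
It fails at once if the selector is turned on while the hood is open (value of joint selector above 0.25 rad and value of joint hood above 0.08 rad).
It fails at once if a bystander is pushed more than 3 cm out of place (distance of any of pot_1, tube_0, lid_a from where it was at the start of the episode above 0.03 m).
Of panel_a, panel_b, panel_c only 2 to 3 are there at a start; the rules pass over those that are not, and their reading is None.
At some moment in a run one of panel_a, panel_b, panel_c, lifter may be knocked a few centimetres aside while the robot is not near it.
Once in a run the grip may slacken for a moment while it holds something.
It also fails if it takes over 200 s, if anything falls off the work surface, if the arm or the gripper's body presses on something with over 40 N, if the wrist force passes 120 N, or if a joint passes its speed limit or range.

### The arm

A 7-joint arm with a two-finger parallel gripper is mounted at the origin on a cart in front of the work surface, level with it; the furniture and walls round the work are solid. World frame = base frame: x ahead of the robot, y to its left, z up, the work surface at z = 0. Lengths are in m, angles in rad, forces in N, time in s.
With the tool pointing down it reaches from about 0.425 to 0.925 m from the base axis. Payload 6.8 kg.
Tool frame: the origin (TCP) lies on the centre line of the jaws, within the pads' length; the fingertips stand 8 mm ahead of it and the grasp point (between the pads) lies 11 mm behind it (bot.tips_ahead is the distance from the TCP to the fingertips, in m); z points along the fingers, y is the line along which they close (so a half turn about z gives the same grasp; the last joint's range is limited). The gripper opens to 85 mm and grips with 20 to 120 N. Pads are 22 mm wide; open, the fingers measure 114 mm over their backs; the gripper's body (76 mm by 85 mm) begins 54 mm behind the grasp point. The pads swing forward as they close: fully open they stand 13 mm farther back than shut.
Start: joints at [-1.407, 0.477, 0.022, 1.555, -0.011, 1.109, -0.083], TCP at [0.181, 0.65, 0.239] pointing down, gripper open.
Joint ranges: [-2.96, 2.96], [-0.34, 2.1], [-1.41, 1.46], [0.24, 2.44], [-1.37, 4.51], [0.17, 1.92], [-2.96, 2.96]. Speed limits (rad/s): [2.39, 2.39, 3.14, 3.14, 3.14, 3.14, 3.14].

### API

Orientations are given as a unit quaternion [w, x, y, z].
In Python, from station import bot gives the robot as it stands.
- The arm moves only by the tool send_rows, never from a script. Its argument "deltas" is text: rows parted by semicolons, each of 4 numbers parted by spaces: the shift along the tool's x, y, z in m, then the turn about the tool's z in degrees. In form: x y z spin; .... A call has 1 to 5 rows; each row is the pose to reach, as a shift and turn from the pose commanded when the call began, along the tool's axes at that moment; what a row does not reach only later rows make up. A row lasts 1/10 s, in which the tool goes at most 50 mm and 8.59 degrees, less where a joint would pass 70% of its speed; a pose out of reach is approached as far as the arm can. A call with a gripper value outside its range is refused whole. "claw" is the opening, from 0 (shut) to 1 (fully open), set as the call begins (left out, the last holds). The fingers move at their own pace and stop on an object; "force" is the grip in N (left out, the last holds). Time passes only in rows, so rows that repeat a pose let the fingers close. It gives the time, the measured TCP pose, the force, the opening and the grip force at its end, in the units of the state.
- bot.get_obs(): the state, without advancing time (a new reading comes with each control period).
- bot.read_camera(name): name is "scene" or "top" or "wrist"; returns a dict with "img" (400x640x3 uint8, red, green, blue), "depth" (400x640 float32, m along the optical axis (not along the pixel's ray), 0 where there is no reading), "fx", "fy", "cx", "cy" (pixels), "camera_from_world" (4x4, takes a point from world to camera coordinates). Camera axes: x right, y up, looking along -z (the intrinsics and any distortion apply to the point x, -y, -z); pixel columns grow to the right and rows downward; lengths in m; the calibration is good to about 2 mm. A picture is of the moment at which its call begins.
- bot.hand_in(): hands the job in; it is judged then, once.
Trained networks look in a picture, given as the dict that the camera call returned (one of the last four; its "shot" number tells which), for a name from the list of things; names that differ only in an ending like _2 or _b are one class to them, and where a whole thing is asked for, a point or a joint stands for the part that bears it (a point fixed in the world has none). Each returns a list of dicts, best first, with "confidence" (0 to 1); they miss things now and then, are a little off and sometimes report something else, mostly with a low value. They report only what shows in the picture. A call takes as long as a camera call.
- bot.masks_of(picture, query): "mask" (400x640 bool, what is visible of it).
- bot.landmark_of(picture, query): "xyz" ([x, y, z] in m, in world coordinates, good to about 4 mm: a listed point, or the origin of a listed thing).
The state is a dict: "t": time; "q": joint angles; "joint_vel": joint speeds; "joint_torque": joint torques, N m; "eef_pos": TCP position; "tool_rot": TCP orientation; "contact_force": force on the tool from outside, world axes, zero at the start; "torque": the same for the moment, N m; "gripper_width": opening from 0.0 (shut) to 1.0 (fully open); "grasp_force": force on a finger pad.
Only numpy, scipy, OpenCV 4.12 (cv2) and the standard library are available. Lean on these libraries where they do the work, as an engineer would, in place of code of your own. Each camera call takes 0.05 s, during which the arm holds its last target. There are 200 camera calls.

## Working session

There is one attempt and no reset: what is moved stays moved. The work goes in short steps, Python scripts to look and compute and a tool call to move; the robot and the scene stay as the last step left them, time stands still between calls to the robot, and variables do not carry over. Pictures are saved under pics/ and viewed, at most 14 in all, crops included, and the job is handed in when it is done.

Besides the shell and the picture viewer there is one more tool, called after "Emit:" in YAML: its name, and indented under it one key for each argument. send_rows: Moves the arm, as the interface text tells. Its arguments: {"type":"object","properties":{"deltas":{"type":"string"},"claw":{"type":"number"},"force":{"type":"number"}},"required":["deltas"]}

```bash
mkdir -p pics; ls
cat > h.py <<'E'
import numpy as np, cv2
from station import bot
def snap(name,fn=None):
    p=bot.read_camera(name)
    if fn: cv2.imwrite('pics/'+fn,p['img'][:,:,::-1])
    return p
def cloud(p):
    v,u=np.mgrid[0:400,0:640]; d=p['depth']
    c=np.stack([(u-p['cx'])/p['fx']*d,-(v-p['cy'])/p['fy']*d,-d],-1)
    T=np.linalg.inv(p['camera_from_world'])
    return c@T[:3,:3].T+T[:3,3]
E
python3 - <<'E'
from h import *
np.set_printoptions(precision=4,suppress=True)
o=bot.get_obs();print(o['t'],o['eef_pos'],o['tool_rot'],o['gripper_width'],bot.tips_ahead)
for cam in ['top','scene']:
    p=snap(cam,cam+'0.png'); np.savez(cam+'0.npz',xyz=cloud(p),img=p['img'])
    for q in ['curing_box','deck_center','hood_hinge','hood_handle','selector_grip','panel_a','lifter','lifter_grip','pot_1','tube_0','lid_a']:
        r=bot.landmark_of(p,q); print(cam,q,[(np.round(x['xyz'],4).tolist(),round(x['confidence'],2)) for x in r[:4]])
E
```

```text
pics
0.0 [0.1811 0.6497 0.2383] [-0.      0.1354  0.9908 -0.0009] 0.9991602638836644 0.008
top curing_box [([0.633, -0.2106, -0.0043], 0.78)]
top deck_center [([0.6321, -0.2129, 0.0467], 0.86)]
top hood_hinge [([0.7301, -0.2476, 0.0502], 0.97)]
top hood_handle [([0.7223, -0.2455, 0.302], 0.95)]
top selector_grip [([0.5328, -0.4034, 0.0907], 0.61)]
top panel_a [([0.6295, 0.2335, 0.0061], 0.98), ([0.6359, 0.1043, -0.0011], 0.92), ([0.5665, 0.3592, -0.0008], 0.86), ([0.7875, 0.1986, -0.0026], 0.68)]
top lifter [([0.4368, 0.1845, -0.0005], 0.73), ([0.4204, 0.4089, -0.0009], 0.35)]
top lifter_grip [([0.4441, 0.2454, 0.0625], 0.65)]
top pot_1 [([0.7889, 0.2014, -0.0015], 0.81)]
top tube_0 [([0.7799, 0.046, 0.001], 0.69)]
top lid_a [([0.4195, 0.4108, -0.0036], 0.77)]
scene curing_box [([0.6326, -0.2163, -0.0001], 0.9)]
scene deck_center [([0.6302, -0.2097, 0.0471], 0.72), ([0.7745, 0.0456, -0.002], 0.63)]
scene hood_hinge [([0.731, -0.2463, 0.0487], 0.9)]
scene hood_handle [([0.7256, -0.2458, 0.3051], 0.62)]
scene selector_grip [([0.5299, -0.4025, 0.09], 0.82)]
scene panel_a [([0.6298, 0.235, 0.0001], 0.77), ([0.6368, 0.1023, -0.004], 0.65), ([0.5711, 0.3547, 0.0008], 0.61), ([0.4453, 0.2442, 0.0581], 0.38)]
scene lifter [([0.4315, 0.1869, 0.0028], 0.54)]
scene lifter_grip [([0.4455, 0.24, 0.0624], 0.56)]
scene pot_1 [([0.791, 0.1966, -0.0008], 0.72), ([0.7774, 0.0423, -0.0037], 0.58)]
scene tube_0 [([0.7748, 0.0455, -0.0007], 0.64), ([0.6327, -0.2091, 0.0456], 0.51), ([0.431, 0.1886, 0.0043], 0.41)]
scene lid_a [([0.4176, 0.4081, -0.0012], 0.75)]
```

View pics/top0.png

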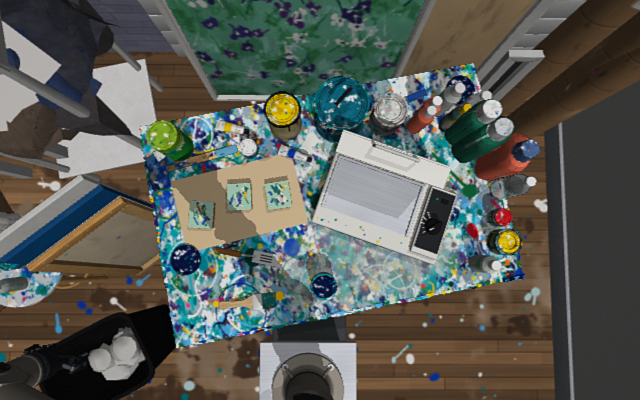

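View pics/scene0.png

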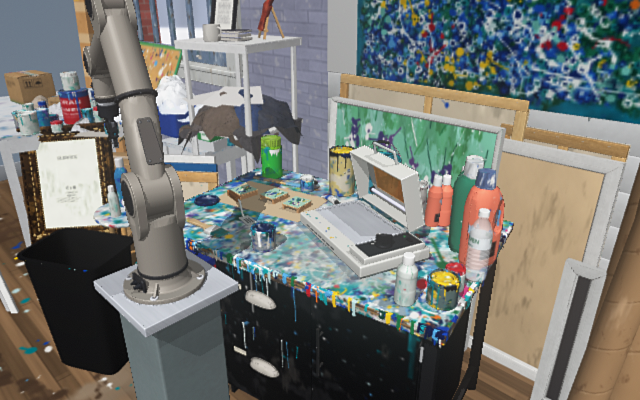

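```bash
cat > fit.py <<'E'
from h import *
def rect(xyz,zlo,zhi,c,r):
    m=(xyz[...,2]>zlo)&(xyz[...,2]<zhi)&(np.hypot(xyz[...,0]-c[0],xyz[...,1]-c[1])<r)
    pts=xyz[m]
    (cx,cy),(w,h),a=cv2.minAreaRect((pts[:,:2]*1000).astype(np.float32))
    return np.round([cx,cy,w,h,a],1), len(pts), np.round(np.median(pts[:,2])*1000,1)
E
python3 - <<'E'
from fit import *
xyz=np.load('top0.npz')['xyz']
for c in [(.63,.234),(.636,.103),(.568,.357)]: print('panel',rect(xyz,.018,.032,c,.068))
print('blade',rect(xyz,.0015,.008,(.431,.145),.07))
print('handle',rect(xyz,.066,.082,(.444,.243),.075))
print('sel',rect(xyz,.098,.108,(.531,-.403),.04))
print('deck',rect(xyz,.043,.047,(.63,-.21),.3))
print('pod',rect(xyz,.06,.068,(.55,-.40),.15))
print('bar',rect(xyz,.29,.32,(.725,-.246),.09))
E
```

```text
panel (array([630. , 233.6,  89.8,  80.6,   3.8]), 635, np.float64(25.2))
panel (array([635.6, 103.2,  89.7,  80.3,   9.1]), 626, np.float64(25.1))
panel (array([569.9, 358.8,  81.5,  89.6,  86.9]), 639, np.float64(25.3))
blade (array([4.316e+02, 1.450e+02, 1.332e+02, 1.336e+02, 4.000e-01]), 535, np.float64(3.6))
handle (array([447. , 258.9,  94.4,  18. ,  78.9]), 160, np.float64(74.0))
sel (array([ 530.6, -399.8,   14.6,   47.2,   30. ]), 64, np.float64(102.2))
deck (array([ 654.8, -245.2,  515.4,  483.5,    5.2]), 3501, np.float64(45.1))
pod (array([ 548.1, -394.9,  114.2,  224.5,   71.1]), 1285, np.float64(64.9))
bar (array([ 724.1, -242.1,  130. ,   10.2,   70.7]), 177, np.float64(307.4))
```

The pictures agree with the networks. The three panels are at top pixels (277,193), (238,195) and (201,213). The lifter is at (263,257) with its handle to the left, the lid at (185,260), and the open box centred near (370,185). The panel, handle and deck heights match the given sizes, so I'll start moving.

Emit:
send_rows:
  deltas: "-0.036 -0.032 0.005 8; -0.08 -0.07 0.01 16; -0.12 -0.11 0.02 24; -0.16 -0.145 0.03 32; -0.18 -0.16 0.03 40"
  claw: 1
  force: 90

```text
t: 1.7
eef_pos: [0.3124, 0.4452, 0.2088]
tool_rot: [0.0, 0.469, 0.883, -0.0]
contact_force: [0.0, -0.1, 0.3]
gripper_width: 1.0
grasp_force: 0.0
```

```bash
cat > plan.py <<'E'
from h import *
from scipy.spatial.transform import Rotation as R
import sys
def state():
    o=bot.get_obs(); w,x,y,z=o['tool_rot']; M=R.from_quat([x,y,z,w]).as_matrix()
    return o,np.array(o['eef_pos']),M
def plan(x,y,z,lyaw):
    """target TCP; lyaw = lifter yaw (deg) = tool -x direction"""
    o,p,M=state(); d=M.T@(np.array([x,y,z])-p)
    ly=np.degrees(np.arctan2(-M[1,0],-M[0,0])); s=-((lyaw-ly+180)%360-180)
    print('t %.1f pos %s lyaw %.1f | d %s spin %.1f grip %.3f F %s q7 %.2f'%(o['t'],np.round(p,4),ly,np.round(d,4),s,o['gripper_width'],np.round(o['contact_force'],1),o['q'][6]))
def lift(ox,oy,oz,lyaw):
    """TCP for a lifter origin pose"""
    a=np.radians(lyaw); plan(ox-.06*np.cos(a),oy-.06*np.sin(a),oz+.051,lyaw)
E
python3 - <<'E'
from plan import *
plan(.4441,.2442,.2,-101.1)
d=np.load('top0.npz');xyz=d['xyz']
H=np.zeros((19,30))   # x .2...0.95 step .04; y .6..-.6
for x,y,z in xyz.reshape(-1,3):
    i=int((x-.2)//.04); j=int((.6-y)//.04)
    if 0<=i<19 and 0<=j<30: H[i,j]=max(H[i,j],z)
print('      y: '+' '.join('%3d'%(60-4*j-2) for j in range(30)))
for i in range(18,-1,-1): print('%.2f'%(.22+.04*i),' '.join('%3d'%(1000*h) for h in H[i]))
# box edges in deck plane: plateau points
E
```

```text
t 1.7 pos [0.3124 0.4452 0.2088] lyaw -55.9 | d [-0.2402 -0.0035  0.0089] spin 45.2 grip 1.000 F [ 0.  -0.1  0.3] q7 -0.40
      y:  58  54  50  46  42  38  34  30  26  22  18  14  10   6   2  -2  -6 -10 -14 -18 -22 -26 -30 -34 -38 -42 -46 -50 -54 -58
0.94   0   0   0   0   0   0   3   6   6   7   7   1 193 195   7 194 196 260 261 193 132 132 136   9 191 236 235 223 226   0
0.90   0   2   0   9   7   5   7  17  19   6   7 194 193 193 194 193 255 265 256 195 132 128 133 189 195 230 230 246 228   0
0.86   7   5   0 194 190   9   8  30  31  33   7 195 194 196 195 195 260 259 196 194 134 133 136 192 197   9 275 306 302 238
0.82  10   6 187 193 190 190  11   8  15  67  68   7 192 196   9 159 197 195 194   0   6   7   8   5   8   8 252 311 313 306
0.78   9  13 189 191 190 188  15  17  14  72  68   7  19  30  31  21   6 270 268 268 266   0   4   5   7   8 208 311 313 306
0.74   1   7  11 191 192  14  14   8   8   7   9   7  13  26  32  24 254 262 265 312 314 310 269   0   0   3   7 254 250 314
0.70   0   6   6  14   8   8   8  10  12   8   8   9  29  27   8   7  58  58 255 259 262 316 313 2
[... 827 characters left out ...]
 14   9  10   7   9   7   8   6   7  10   9  32  51  69  72   6   7 155 157
0.38   0   0   6  16  16  17   6   8   8  10   9   7   8   9  10  80  77  65   9   8   8   9   8   9   6   8   8   6 150 153
0.34   0   0   2  10  10   7   9  10  10  10   6   7   8   9   9  82  78  79   8  10   7   7   7   6   6   8   9   9   6   9
0.30   0   0   0  11  10   8  11  20  20  22  23  20  15  12  10  78  78  75   7   6   6   7   7   8   9   7   6   4   0   0
0.26   0   0   0   6   9   6  10  19  22  21  22  21  16   9  10   9   9  10   8  15  10   6   1   0   0   0   0   0   0   0
0.22 630 634 635   7   9   7   8   7   7   9   7   8  10   8  11   8   7   3   0   0   0   0   0   0   0   0   0   0   0   0
```

Emit:
send_rows:
  deltas: "-0.045 0 0 8.5; -0.09 0 0 17; -0.135 -0.001 0.01 25.5; -0.18 -0.002 0.01 34; -0.22 -0.003 0.01 42.5"

```text
t: 2.2
eef_pos: [0.4345, 0.2625, 0.1994]
tool_rot: [0.0, 0.757, 0.653, 0.0]
contact_force: [0.6, 0.3, 0.1]
gripper_width: 0.998
grasp_force: 0.0
```

Run:
```python
from fit import *; from plan import *
p=snap('wrist','w1.png'); xyz=cloud(p)
print(rect(xyz,.066,.082,(.444,.243),.085))
plan(.4441,.2442,.051,-101.1)
```

```text
(array([447.1, 260.6,  88.7,  18.1,  78.8]), 1662, np.float64(73.4))
t 2.2 pos [0.4382 0.2561 0.1998] lyaw -99.4 | d [-0.0105  0.0073  0.1489] spin 1.7 grip 1.002 F [ 2.3 -5.1 -0. ] q7 -0.67
```

Emit:
send_rows:
  deltas: "-0.008 0.004 0.03 1.7; -0.008 0.006 0.06 1.7; -0.008 0.006 0.08 1.7; -0.008 0.006 0.08 1.7; -0.008 0.006 0.08 1.7"

```text
t: 2.75
eef_pos: [0.4385, 0.2561, 0.1197]
tool_rot: [0.0, 0.765, 0.644, -0.0]
contact_force: [1.1, 0.9, -0.0]
gripper_width: 0.996
grasp_force: 0.0
```

Run:
```python
from plan import *
plan(.4441,.2442,.051,-101.1)
```

```text
t 2.8 pos [0.4385 0.2561 0.1197] lyaw -99.7 | d [-0.0108  0.0076  0.0687] spin 1.4 grip 0.996 F [ 1.1  0.9 -0. ] q7 -0.60
```

Emit:
send_rows:
  deltas: "-0.005 0.004 0.015 1.4; -0.011 0.0075 0.02 1.4; -0.011 0.0075 0.02 1.4; -0.011 0.0075 0.02 1.4"

```text
t: 3.15
eef_pos: [0.4443, 0.2439, 0.1001]
tool_rot: [-0.0, 0.773, 0.635, 0.001]
contact_force: [-0.7, 0.9, -0.2]
gripper_width: 1.001
grasp_force: 0.0
```

Run:
```python
from plan import *
plan(.4441,.2442,.051,-101.1)
```

```text
t 3.1 pos [0.4443 0.2439 0.1001] lyaw -101.2 | d [ 0.0002 -0.0003  0.0491] spin -0.1 grip 1.001 F [-0.7  0.9 -0.2] q7 -0.57
```

Emit:
send_rows:
  deltas: "0 0 0.02 0; 0 0 0.04 0; 0 0 0.049 0; 0 0 0.049 0; 0 0 0.049 0"

```text
t: 3.65
eef_pos: [0.4443, 0.244, 0.0509]
tool_rot: [0.0, 0.773, 0.635, 0.0]
contact_force: [0.8, -0.5, 0.3]
gripper_width: 1.001
grasp_force: 0.0
```

Emit:
send_rows:
  deltas: "0 0 0 0; 0 0 0 0; 0 0 0 0; 0 0 0 0; 0 0 0 0"
  claw: 0
  force: 100

```text
t: 4.15
eef_pos: [0.4441, 0.2438, 0.0505]
tool_rot: [0.0, 0.773, 0.635, 0.0]
contact_force: [0.3, -0.5, 3.2]
gripper_width: 0.198
grasp_force: 97.4
```

Emit:
send_rows:
  deltas: "0 0 0 0; 0 0 0 0; 0 0 -0.01 0; 0 0 -0.025 0; 0 0 -0.04 0"

```text
t: 4.65
eef_pos: [0.4434, 0.2434, 0.0908]
tool_rot: [-0.0, 0.773, 0.635, -0.001]
contact_force: [-0.0, -0.1, -1.8]
gripper_width: 0.193
grasp_force: 97.6
```

Run:
```python
from plan import *; from fit import rect
p=snap('scene'); xyz=cloud(p)
print(rect(xyz,.03,.15,(.4441,.2442),.13))
t=snap('top'); x=cloud(t)
for c in [(.63,.234),(.636,.103),(.568,.357)]: print('panel',rect(x,.018,.032,c,.068))
lift(.5,.1,.06,9.1)
```

```text
(array([426.2, 209.5, 175.3,  98.9,  64. ]), 371, np.float64(108.8))
panel (array([630. , 233.5,  89.8,  80.9,   3.7]), 638, np.float64(24.9))
panel (array([635.8, 103.3,  90.4,  80.2,   9.2]), 621, np.float64(24.9))
panel (array([569.7, 358.3,  82.5,  89.9,  87.5]), 635, np.float64(25.2))
t 4.8 pos [0.4448 0.2443 0.092 ] lyaw -101.2 | d [-0.1516  0.0259 -0.0193] spin -110.3 grip 0.197 F [ 0.1  0.5 -2. ] q7 -0.56
```

Emit:
send_rows:
  deltas: "-0.01 0 -0.01 -8.5; -0.02 0.005 -0.02 -17; -0.03 0.005 -0.03 -25.5; -0.04 0.01 -0.03 -34; -0.05 0.01 -0.03 -42.5"

```text
t: 5.25
eef_pos: [0.4441, 0.1922, 0.1202]
tool_rot: [0.0, 0.487, 0.873, 0.0]
contact_force: [-0.2, 0.6, -1.8]
gripper_width: 0.196
grasp_force: 97.7
```

Run:
```python
from plan import *
lift(.4945,.0806,.07,9.1)
```

```text
t 5.2 pos [0.4441 0.1922 0.1202] lyaw -58.3 | d [-0.0984 -0.0711 -0.0009] spin -67.4 grip 0.196 F [-0.2  0.6 -1.8] q7 0.14
```

Emit:
send_rows:
  deltas: "-0.012 -0.009 0 -8.5; -0.024 -0.018 0 -17; -0.036 -0.027 0 -25.5; -0.048 -0.036 0 -34; -0.06 -0.043 0 -42"

```text
t: 5.75
eef_pos: [0.4374, 0.1182, 0.1196]
tool_rot: [-0.001, 0.142, 0.99, -0.0]
contact_force: [0.2, -0.3, -2.0]
gripper_width: 0.194
grasp_force: 97.7
```

Run:
```python
from plan import *
lift(.4945,.0806,.07,9.1)
```

```text
t 5.8 pos [0.4374 0.1182 0.1196] lyaw -16.3 | d [-0.0112 -0.0458 -0.0014] spin -25.4 grip 0.194 F [ 0.2 -0.3 -2. ] q7 0.93
```

Emit:
send_rows:
  deltas: "-0.003 -0.015 0 -8.5; -0.007 -0.03 0 -17; -0.011 -0.046 0 -25.4; -0.011 -0.046 0 -25.4; -0.011 -0.046 0 -25.4"

```text
t: 6.25
eef_pos: [0.4354, 0.072, 0.1199]
tool_rot: [-0.0, -0.074, 0.997, 0.0]
contact_force: [0.6, 0.0, -3.2]
gripper_width: 0.192
grasp_force: 97.8
```

```bash
cat > chk.py <<'E'
from plan import *; from fit import rect
def chk(fn=None):
    """top view: measured blade/handle of the held lifter, relative to TCP frame (lifter axes, mm)"""
    p=snap('top',fn); x=cloud(p); o,c,M=state()
    L=np.stack([-M[:,0],M[:,1],-M[:,2]],1); q=(x-c)@L
    b=q[(q[...,0]>.065)&(q[...,0]<.16)&(abs(q[...,1])<.035)&(abs(q[...,2]+.05)<.015)]
    if len(b)>20:
        A=np.c_[b[:,0],b[:,1],np.ones(len(b))]; k=np.linalg.lstsq(A,b[:,2],rcond=None)[0]
        # fill
        print('blade n',len(b),'x %.0f..%.0f y %.0f..%.0f'%tuple(1000*np.r_[np.percentile(b[:,0],[1,99]),np.percentile(b[:,1],[1,99])]),'expect 60..146, +-20; pitch deg',np.round(np.degrees(k[:2]),1),'ztop mean %.1f (exp -48)'%(1000*b[:,2].mean()))
    return p,x
def panels(x,cs):
    for c in cs: print('panel',rect(x,c[2]+.018,c[2]+.032,c,.068))
E
python3 - <<'E'
from chk import *
chk()
lift(.4945,.0806,.006,9.1)
E
```

```text
blade n 302 x 66..143 y -18..21 expect 60..146, +-20; pitch deg [-0.7 -0.6] ztop mean -47.8 (exp -48)
t 6.3 pos [0.4356 0.0725 0.1201] lyaw 8.5 | d [ 0.0005 -0.0013  0.0631] spin -0.6 grip 0.202 F [ 0.5  0.1 -1.3] q7 1.43
```

Emit:
send_rows:
  deltas: "0 -0.001 0.02 -0.6; 0 -0.001 0.04 -0.6; 0 -0.001 0.055 -0.6; 0 -0.001 0.063 -0.6; 0 -0.001 0.063 -0.6"

```text
t: 6.8
eef_pos: [0.4353, 0.0716, 0.0564]
tool_rot: [-0.001, -0.081, 0.997, -0.0]
contact_force: [-0.8, -0.2, -2.0]
gripper_width: 0.197
grasp_force: 97.9
```

Run:
```python
from chk import *
p,x=chk(); panels(x,[(.636,.103,0)])
lift(.5893,.0957,.006,9.1)
```

```text
blade n 583 x 66..159 y -34..34 expect 60..146, +-20; pitch deg [-1.2  1.3] ztop mean -52.2 (exp -48)
panel (array([635.4, 103.3,  90.1,  80.1,   9.3]), 625, np.float64(25.0))
t 6.8 pos [0.4358 0.0715 0.0571] lyaw 9.3 | d [-0.0954 -0.0008  0.    ] spin 0.2 grip 0.202 F [-0.2  0.3 -3.2] q7 1.45
```

Emit:
send_rows:
  deltas: "-0.015 -0.001 0 0; -0.035 -0.001 0 0; -0.055 -0.001 0 0; -0.075 -0.001 0 0; -0.085 -0.001 0 0"

```text
t: 7.35
eef_pos: [0.5225, 0.0845, 0.0584]
tool_rot: [0.002, -0.081, 0.997, 0.0]
contact_force: [0.7, -0.4, -1.7]
gripper_width: 0.195
grasp_force: 99.4
```

Emit:
send_rows:
  deltas: "-0.005 0 0 0; -0.01 0 0 0; -0.01 0 0 0; -0.01 0 0 0"

```text
t: 7.75
eef_pos: [0.5291, 0.0852, 0.0572]
tool_rot: [-0.0, -0.081, 0.997, -0.0]
contact_force: [0.2, -0.4, -2.3]
gripper_width: 0.195
grasp_force: 99.4
```

Run:
```python
from chk import *
p=snap('top','in1.png'); x=cloud(p); panels(x,[(.636,.103,0)])
plan(.5302,.0863,.1,9.1)
```

```text
panel (array([636.1, 103.4,  89.9,  80. ,   9.3]), 543, np.float64(24.9))
t 7.8 pos [0.5291 0.0852 0.0572] lyaw 9.3 | d [-0.0012  0.0009 -0.0428] spin 0.2 grip 0.194 F [-0.1  0.5 -2.1] q7 1.48
```

Emit:
send_rows:
  deltas: "-0.001 0 -0.008 0; -0.001 0 -0.02 0; -0.001 0 -0.035 0; -0.001 0 -0.055 0; -0.001 0 -0.07 0"

```text
t: 8.3
eef_pos: [0.5311, 0.0855, 0.1293]
tool_rot: [0.001, -0.081, 0.997, 0.0]
contact_force: [0.3, 0.2, -2.9]
gripper_width: 0.194
grasp_force: 99.6
```

```bash
cat > box.py <<'E'
import numpy as np, cv2
x=np.load('top0.npz')['xyz'].reshape(-1,3)
g=np.array([.631,-.2115]); 
for a in (-18.5,-19,-19.5,-20):
    c,s=np.cos(np.radians(a)),np.sin(np.radians(a))
    d=x[:,:2]-g; bx=d[:,0]*c+d[:,1]*s; by=-d[:,0]*s+d[:,1]*c; z=x[:,2]
    def edge(sel,v,w,side):  # slope of an edge: extreme v binned along w
        r=[]
        for lo in np.arange(w[sel].min(),w[sel].max()-.01,.012):
            k=sel&(w>=lo)&(w<lo+.012)
            if k.sum()>3: r.append((lo+.006,(v[k].max() if side>0 else v[k].min())))
        r=np.array(r); m=np.median(r[:,1]); r=r[abs(r[:,1]-m)<.008]; k=np.polyfit(r[:,0],r[:,1],1); return np.round([1000*np.median(r[:,1]),np.degrees(k[0])],1)
    near=(abs(bx)<.2)&(abs(by)<.3)
    print(a,'front',edge(near&(z>.035)&(z<.05)&(abs(by)<.15)&(bx<0),bx,by,-1),'left',edge(near&(z>.035)&(z<.05)&(by>.1)&(bx<.05)&(bx>-.13),by,bx,1),'pod edge',edge(near&(z>.06)&(z<.07)&(by<-.15)&(bx<.05)&(bx>-.13),by,bx,1),'right',edge(near&(z>.055)&(z<.07)&(by<-.2)&(bx<.05)&(bx>-.13),by,bx,-1))
E
python3 box.py
python3 - <<'E'
from chk import *
chk('lift1.png')
E
```

```text
-18.5 front [-147.1    0.8] left [166.2  -0.8] pod edge [-167.1   -0.7] right [-256.7   -0.8]
-19 front [-147.     0.3] left [165.9  -0.3] pod edge [-167.3   -0.2] right [-256.4   -0.3]
-19.5 front [-147.1   -0.2] left [165.5   0.2] pod edge [-167.8    0.4] right [-2.567e+02  2.000e-01]
-20 front [-147.    -0.7] left [165.2   0.8] pod edge [-168.1    0.8] right [-257.2    0.4]
blade n 505 x 72..153 y -34..34 expect 60..146, +-20; pitch deg [-4.2 -0.6] ztop mean -42.5 (exp -48)
```

View pics/lift1.png

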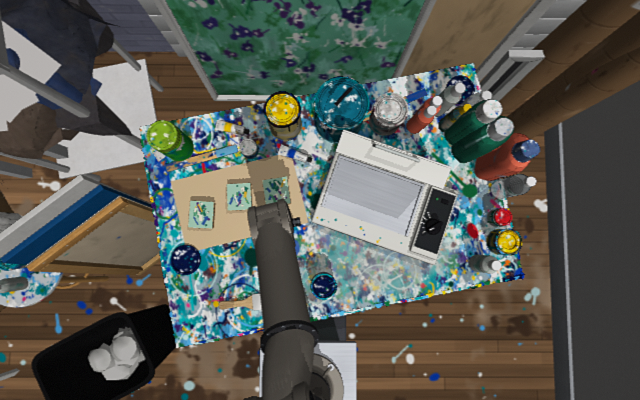

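Top image: the panel is lifted on the blade at (276,187), the other two are unmoved, and the path to the box is clear. Box frame is origin (0.630, -0.211), yaw -19.3°.

```bash
cat >> plan.py <<'E'
def b2w(bx,by):
    a=np.radians(-19.3); c,s=np.cos(a),np.sin(a)
    return np.array([.630+bx*c-by*s,-.211+bx*s+by*c])
def boxlift(px,py,z,grow=0):
    """lifter so that the panel's centre (47 ahead of the blade's rear edge) is at box px,py"""
    w=b2w(px-.047,py); lift(w[0],w[1],z,-19.3)
E
python3 - <<'E'
from chk import *
from fit import *
p=snap('top');x=cloud(p);o,c,M=state()
L=np.stack([-M[:,0],M[:,1],-M[:,2]],1); q=(x-c)@L
b=q[(q[...,0]>.075)&(q[...,0]<.14)&(abs(q[...,1])<.03)&(abs(q[...,2]+.05)<.03)]
A=np.c_[b[:,0],b[:,1],np.ones(len(b))]; k=np.linalg.lstsq(A,b[:,2],rcond=None)[0]
print(len(b),np.degrees(k[:2]),b[:,2].mean())
boxlift(-.003,-.092,.085)
E
```

```text
356 [-3.49544258  0.35488395] -0.0377730132931069
t 8.4 pos [0.5324 0.0858 0.1302] lyaw 9.3 | d [ 0.0923 -0.3368 -0.0065] spin 28.6 grip 0.192 F [ 0.3  0.9 -3.4] q7 1.48
```

Emit:
send_rows:
  deltas: "0.005 -0.015 -0.004 2; 0.012 -0.04 -0.008 5; 0.02 -0.07 -0.01 8; 0.028 -0.1 -0.01 11; 0.036 -0.13 -0.01 14"

```text
t: 8.9
eef_pos: [0.515, -0.0509, 0.1368]
tool_rot: [-0.001, 0.043, 0.999, -0.0]
contact_force: [-0.3, 0.1, -2.9]
gripper_width: 0.199
grasp_force: 99.6
```

Run:
```python
from plan import *
boxlift(-.003,-.092,.09)
```

```text
t 8.9 pos [ 0.515  -0.0509  0.1368] lyaw -4.9 | d [ 0.0012 -0.2115 -0.0041] spin 14.4 grip 0.199 F [-0.3  0.1 -2.9] q7 1.53
```

Emit:
send_rows:
  deltas: "0 -0.025 -0.002 2; 0 -0.055 -0.004 5; 0 -0.085 -0.004 8; 0 -0.115 -0.004 11; 0 -0.145 -0.004 14"

```text
t: 9.4
eef_pos: [0.5029, -0.1951, 0.1407]
tool_rot: [-0.001, 0.164, 0.986, -0.0]
contact_force: [0.1, 0.1, -2.8]
gripper_width: 0.196
grasp_force: 99.6
```

Emit:
send_rows:
  deltas: "0.005 -0.02 0 0; 0.01 -0.04 0 0; 0.01 -0.055 0 0; 0.01 -0.055 0 0"

```text
t: 9.8
eef_pos: [0.4749, -0.2451, 0.1408]
tool_rot: [-0.001, 0.165, 0.986, -0.001]
contact_force: [0.1, -0.5, -3.3]
gripper_width: 0.194
grasp_force: 99.6
```

Run:
```python
from chk import *
boxlift(-.003,-.092,.07)
p=snap('top','d1.png'); x=cloud(p)
w=b2w(-.003,-.092); print(w, rect(x,.07,.12,w,.075))
```

```text
t 9.8 pos [ 0.4749 -0.2451  0.1408] lyaw -19.0 | d [-0.0251 -0.0086  0.0197] spin 0.3 grip 0.194 F [ 0.1 -0.5 -3.3] q7 1.72
[ 0.59676127 -0.29683814] (array([ 576.6, -280.8,   80.5,   98.7,   71.3]), 708, np.float64(98.6))
```

Emit:
send_rows:
  deltas: "-0.008 -0.004 0.003 0.3; -0.017 -0.009 0.008 0.3; -0.025 -0.009 0.014 0.3; -0.025 -0.009 0.02 0.3; -0.025 -0.009 0.02 0.3"

```text
t: 10.35
eef_pos: [0.4978, -0.2578, 0.1198]
tool_rot: [-0.001, 0.164, 0.986, 0.0]
contact_force: [0.4, -0.1, -3.0]
gripper_width: 0.197
grasp_force: 99.6
```

Emit:
send_rows:
  deltas: "0 0 0.004 0; 0 0 0.008 0; 0 0 0.012 0; 0 0 0.016 0; 0 0 0.017 0"

```text
t: 10.85
eef_pos: [0.4981, -0.2584, 0.1039]
tool_rot: [-0.0, 0.165, 0.986, 0.0]
contact_force: [-0.1, -0.5, -2.4]
gripper_width: 0.195
grasp_force: 99.7
```

Run:
```python
from chk import *
boxlift(-.003,-.092,.053)
p=snap('top','d2.png'); x=cloud(p)
w=b2w(-.003,-.092); print(w, rect(x,.06,.085,w,.075))
```

```text
t 10.8 pos [ 0.4981 -0.2584  0.1039] lyaw -19.0 | d [ 0.0013 -0.0036 -0.0001] spin 0.3 grip 0.195 F [-0.1 -0.5 -2.4] q7 1.75
[ 0.59676127 -0.29683814] (array([ 595.8, -292.3,   80.9,  109.1,   70.2]), 641, np.float64(69.8))
```

Emit:
send_rows:
  deltas: "0.004 0 0 0; 0.01 0 0 0; 0.02 0 0 0; 0.03 0 0 0; 0.03 0 0 0"

```text
t: 11.4
eef_pos: [0.4678, -0.2482, 0.1042]
tool_rot: [-0.001, 0.165, 0.986, 0.0]
contact_force: [-0.3, 0.3, -2.2]
gripper_width: 0.191
grasp_force: 99.7
```

```bash
cat >> chk.py <<'E'
def inbox(x,py,px=-.003):
    w=b2w(px,py); r=rect(x,.064,.076,w,.068); d=r[0][:2]/1000-[.630,-.211]; a=np.radians(-19.3)
    print('panel box xy mm',np.round(1000*np.array([d@[np.cos(a),np.sin(a)],d@[-np.sin(a),np.cos(a)]]),1),r)
E
python3 - <<'E'
from chk import *
o,c,M=state(); print(c,o['contact_force'])
p=snap('top','d3.png'); inbox(cloud(p),-.092)
E
```

```text
[ 0.46776483 -0.24823671  0.10416829] [-0.3012564   0.29540868 -2.18427295]
panel box xy mm [  3.2 -88.1] (array([ 603.9, -295.2,   80.2,   91.2,   69.7]), 649, np.float64(69.8))
```

Emit:
send_rows:
  deltas: "0.02 0 0 0; 0.04 0 0 0; 0.06 0 0 0; 0.07 0 0 0; 0.07 0 0 0"

```text
t: 11.95
eef_pos: [0.4029, -0.2258, 0.1044]
tool_rot: [-0.0, 0.165, 0.986, 0.0]
contact_force: [0.1, 0.5, -1.6]
gripper_width: 0.193
grasp_force: 99.8
```

Run:
```python
from chk import *
p=snap('top'); x=cloud(p); inbox(x,-.088,.003); panels(x,[(.63,.234,0),(.57,.359,0)])
plan(.46,0,.16,0)
```

```text
panel box xy mm [  3.  -88.2] (array([ 603.7, -295.2,   80.5,   91.3,   69.8]), 644, np.float64(69.8))
panel (array([629.7, 233.6,  90.3,  81.2,   3.8]), 619, np.float64(24.9))
panel (array([570.1, 358.5,  81.7,  90. ,  87. ]), 638, np.float64(25.1))
t 12.0 pos [ 0.4043 -0.2262  0.1046] lyaw -19.0 | d [ 0.0208  0.232  -0.0554] spin -19.0 grip 0.194 F [ 0.8 -0.1 -1.7] q7 1.74
```

Emit:
send_rows:
  deltas: "0 0.01 -0.03 0; 0.005 0.055 -0.055 -4; 0.01 0.1 -0.055 -8; 0.015 0.15 -0.055 -13; 0.02 0.195 -0.055 -18"

```text
t: 12.5
eef_pos: [0.4505, -0.0326, 0.1602]
tool_rot: [0.002, 0.006, 1.0, 0.0]
contact_force: [1.0, -0.6, -2.6]
gripper_width: 0.19
grasp_force: 99.7
```

Run:
```python
from chk import *
lift(.4873,.2244,.06,3.7)
```

```text
t 12.5 pos [ 0.4505 -0.0326  0.1602] lyaw -0.7 | d [0.0265 0.2528 0.0493] spin -4.4 grip 0.190 F [ 1.  -0.6 -2.6] q7 1.52
```

Emit:
send_rows:
  deltas: "0.003 0.045 0 -1; 0.006 0.095 0 -2; 0.012 0.145 0 -3; 0.018 0.19 0.01 -4; 0.022 0.23 0.03 -4.4"

```text
t: 13.0
eef_pos: [0.4321, 0.1996, 0.1306]
tool_rot: [0.002, -0.031, 1.0, 0.002]
contact_force: [1.0, 0.6, -1.9]
gripper_width: 0.194
grasp_force: 99.9
```

Emit:
send_rows:
  deltas: "0.003 0.015 0.01 0; 0.003 0.02 0.02 0; 0.003 0.02 0.02 0; 0.003 0.02 0.02 0"

```text
t: 13.4
eef_pos: [0.4267, 0.2137, 0.1093]
tool_rot: [0.0, -0.029, 1.0, -0.0]
contact_force: [-0.2, 0.6, -2.0]
gripper_width: 0.191
grasp_force: 99.8
```

Run:
```python
from chk import *
chk()
lift(.4873,.2244,.006,3.7)
```

```text
blade n 303 x 67..142 y -18..22 expect 60..146, +-20; pitch deg [-0.9 -0.6] ztop mean -47.7 (exp -48)
t 13.4 pos [0.4269 0.2136 0.1096] lyaw 3.3 | d [-0.0009  0.0069  0.0526] spin -0.4 grip 0.192 F [ 0.7  0.8 -1. ] q7 1.00
```

Emit:
send_rows:
  deltas: "0 0.003 0.02 -0.4; 0 0.006 0.04 -0.4; 0 0.006 0.052 -0.4; 0 0.006 0.052 -0.4; 0 0.006 0.052 -0.4"

```text
t: 13.95
eef_pos: [0.4261, 0.2204, 0.0578]
tool_rot: [0.0, -0.033, 0.999, -0.0]
contact_force: [-0.2, 0.7, -2.9]
gripper_width: 0.197
grasp_force: 99.7
```

Run:
```python
from chk import *
a=np.radians(3.7);lift(.6299-.0495*np.cos(a),.2336-.0495*np.sin(a),.006,3.7)
```

```text
t 13.9 pos [0.4261 0.2204 0.0578] lyaw 3.8 | d [-0.0947 -0.0001  0.0008] spin 0.1 grip 0.197 F [-0.2  0.7 -2.9] q7 0.98
```

Emit:
send_rows:
  deltas: "-0.015 -0.001 0 0; -0.035 -0.001 0 0; -0.055 -0.001 0 0; -0.075 -0.001 0 0; -0.086 -0.001 0 0"

```text
t: 14.45
eef_pos: [0.514, 0.2257, 0.0586]
tool_rot: [0.001, -0.033, 0.999, 0.001]
contact_force: [-0.1, -0.3, -1.7]
gripper_width: 0.194
grasp_force: 99.8
```

Emit:
send_rows:
  deltas: "-0.004 0 0 0; -0.008 0 0 0; -0.008 0 0 0; -0.008 0 0 0"

```text
t: 14.85
eef_pos: [0.5186, 0.2263, 0.0572]
tool_rot: [-0.0, -0.034, 0.999, -0.0]
contact_force: [0.1, -1.1, -1.1]
gripper_width: 0.195
grasp_force: 99.8
```

Run:
```python
from chk import *
p=snap('top'); x=cloud(p); panels(x,[(.63,.234,0)])
a=np.radians(3.7);lift(.6299-.0495*np.cos(a),.2336-.0495*np.sin(a),.09,3.7)
```

```text
panel (array([622.9, 233.3, 104.6,  80. ,   4. ]), 627, np.float64(25.1))
t 14.9 pos [0.5186 0.2263 0.0572] lyaw 3.9 | d [-0.002   0.0001 -0.0838] spin 0.2 grip 0.192 F [ 0.5 -0.2 -1.5] q7 1.08
```

Emit:
send_rows:
  deltas: "-0.001 0 -0.008 0; -0.001 0 -0.018 0; -0.001 0 -0.035 0; -0.001 0 -0.055 0; -0.001 0 -0.075 0"

```text
t: 15.4
eef_pos: [0.5202, 0.2263, 0.1338]
tool_rot: [0.0, -0.033, 0.999, 0.0]
contact_force: [0.4, -0.6, -2.5]
gripper_width: 0.195
grasp_force: 99.6
```

Run:
```python
from chk import *
p=snap('top');x=cloud(p);o,c,M=state()
L=np.stack([-M[:,0],M[:,1],-M[:,2]],1); q=(x-c)@L
b=q[(q[...,0]>.07)&(q[...,0]<.14)&(abs(q[...,1])<.03)&(abs(q[...,2]+.045)<.02)]
A=np.c_[b[:,0],b[:,1],np.ones(len(b))]; k=np.linalg.lstsq(A,b[:,2],rcond=None)[0]
print(len(b),np.degrees(k[:2]),b[:,2].mean())
boxlift(-.003,.004,.09)
```

```text
413 [ 0.09399807 -0.78736384] -0.04458530769957395
t 15.4 pos [0.5222 0.2272 0.1372] lyaw 3.8 | d [ 0.0211 -0.3976 -0.0049] spin 23.1 grip 0.192 F [ 1.2 -0.1 -1.4] q7 1.09
```

Emit:
send_rows:
  deltas: "0.001 -0.015 -0.004 1; 0.002 -0.04 -0.006 3; 0.004 -0.075 -0.006 6; 0.006 -0.11 -0.006 9; 0.008 -0.145 -0.006 12"

```text
t: 15.95
eef_pos: [0.5211, 0.0786, 0.1377]
tool_rot: [-0.001, 0.073, 0.997, -0.0]
contact_force: [1.0, -0.5, -3.1]
gripper_width: 0.191
grasp_force: 99.6
```

Run:
```python
from plan import *
boxlift(-.003,.004,.09)
```

```text
t 15.9 pos [0.5211 0.0786 0.1377] lyaw -8.4 | d [-0.0426 -0.2459 -0.0031] spin 10.9 grip 0.191 F [ 1.  -0.5 -3.1] q7 1.17
```

Emit:
send_rows:
  deltas: "-0.005 -0.035 -0.002 2; -0.012 -0.07 -0.004 5; -0.018 -0.11 -0.004 8; -0.025 -0.15 -0.004 11; -0.031 -0.185 -0.004 11"

```text
t: 16.45
eef_pos: [0.525, -0.1096, 0.1418]
tool_rot: [-0.001, 0.168, 0.986, -0.0]
contact_force: [0.8, -0.4, -2.6]
gripper_width: 0.196
grasp_force: 99.6
```

Emit:
send_rows:
  deltas: "0 -0.02 0 0; 0 -0.04 0 0; 0 -0.055 0 0; 0 -0.055 0 0"

```text
t: 16.85
eef_pos: [0.5066, -0.1612, 0.1419]
tool_rot: [-0.001, 0.169, 0.986, -0.001]
contact_force: [0.3, 0.2, -2.6]
gripper_width: 0.195
grasp_force: 99.6
```

Run:
```python
from chk import *
boxlift(-.003,.004,.07)
p=snap('top'); x=cloud(p); inbox(x,-.088,.003)
```

```text
t 16.9 pos [ 0.5066 -0.1612  0.1419] lyaw -19.4 | d [-0.0229 -0.0021  0.0209] spin -0.1 grip 0.195 F [ 0.3  0.2 -2.6] q7 1.49
panel box xy mm [  2.9 -87.9] (array([ 603.7, -294.9,   81. ,   89.9,   70.2]), 657, np.float64(69.8))
```

Emit:
send_rows:
  deltas: "-0.008 -0.001 0.003 0; -0.015 -0.002 0.008 0; -0.022 -0.002 0.014 0; -0.022 -0.002 0.021 0; -0.022 -0.002 0.021 0"

```text
t: 17.4
eef_pos: [0.5278, -0.1669, 0.1197]
tool_rot: [-0.001, 0.166, 0.986, 0.0]
contact_force: [0.7, -0.5, -3.3]
gripper_width: 0.195
grasp_force: 99.6
```

Emit:
send_rows:
  deltas: "0 0 0.004 0; 0 0 0.008 0; 0 0 0.012 0; 0 0 0.016 0; 0 0 0.017 0"

```text
t: 17.9
eef_pos: [0.5284, -0.1674, 0.1039]
tool_rot: [-0.0, 0.167, 0.986, 0.0]
contact_force: [-0.1, -0.4, -2.1]
gripper_width: 0.192
grasp_force: 99.7
```

Emit:
send_rows:
  deltas: "0 0 0 0; 0.004 0 0 0; 0.01 0 0 0; 0.02 0 0 0; 0.03 0 0 0"

```text
t: 18.4
eef_pos: [0.4991, -0.1573, 0.1043]
tool_rot: [-0.0, 0.167, 0.986, 0.0]
contact_force: [-0.0, -0.3, -2.8]
gripper_width: 0.196
grasp_force: 99.7
```

Run:
```python
from chk import *
plan(.4,.0,.1,-19)
p=snap('top','d5.png'); x=cloud(p); inbox(x,-.088,.003); inbox(x,.004,.003)
```

```text
t 18.4 pos [ 0.4991 -0.1573  0.1043] lyaw -19.2 | d [0.1453 0.116  0.0044] spin -0.2 grip 0.196 F [-0.  -0.3 -2.8] q7 1.50
panel box xy mm [  3.4 -74.8] (array([ 608.5, -282.7,  108. ,   90.5,   69.9]), 702, np.float64(69.8))
panel box xy mm [ 2.5 -7.8] (array([ 629.8, -219.2,  111.7,   90. ,   70. ]), 733, np.float64(69.8))
```

View pics/d5.png

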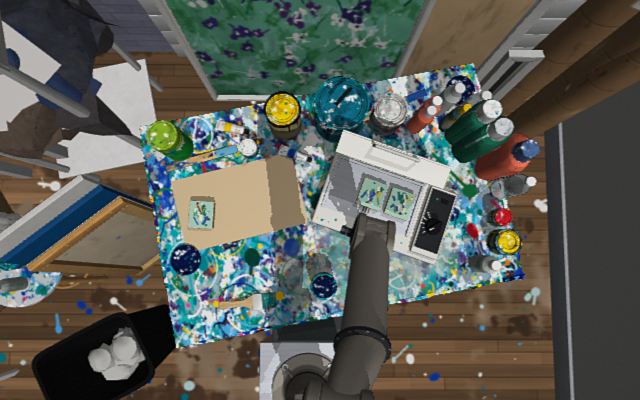

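Panels sit at (372,193) and (400,199) on the deck; the third is still at (201,213).

Emit:
send_rows:
  deltas: "0.02 0 0 0; 0.04 0 0 0; 0.06 0 0 0; 0.07 0 0 0; 0.07 0 -0.03 0"

```text
t: 18.95
eef_pos: [0.4299, -0.1336, 0.132]
tool_rot: [-0.004, 0.166, 0.986, -0.0]
contact_force: [-0.1, 0.3, -1.9]
gripper_width: 0.195
grasp_force: 99.7
```

Run:
```python
from chk import *
p=snap('top'); x=cloud(p); panels(x,[(.57,.359,0)])
print('lid',rect(x,.007,.02,(.4185,.41),.058),'pot',rect(x,.05,.08,(.79,.2),.05),'tube',rect(x,.012,.04,(.777,.046),.07))
lift(.42,.364,.09,-3)
```

```text
panel (array([569.8, 358.6,  81.1,  89.5,  87.1]), 633, np.float64(25.2))
lid (array([419.9, 411.3,  99.6,  99.8,  63.9]), 348, np.float64(9.8)) pot (array([7.880e+02, 2.006e+02, 5.510e+01, 5.530e+01, 7.000e-01]), 248, np.float64(62.3)) tube (array([784.9,  47.8, 117.3,  74.3,  29. ]), 252, np.float64(21.9))
t 19.0 pos [ 0.4346 -0.1349  0.1377] lyaw -19.2 | d [ 0.2354  0.4496 -0.0036] spin -16.2 grip 0.190 F [ 1.2 -0.3  1.1] q7 1.45
```

Emit:
send_rows:
  deltas: "0.011 0.04 -0.005 -3; 0.022 0.085 -0.01 -6; 0.035 0.135 -0.01 -9; 0.047 0.185 -0.01 -12; 0.06 0.233 -0.01 -16"

```text
t: 19.5
eef_pos: [0.4544, 0.1044, 0.1449]
tool_rot: [0.001, 0.027, 1.0, 0.0]
contact_force: [1.3, -0.1, -2.3]
gripper_width: 0.19
grasp_force: 99.7
```

Run:
```python
from chk import *
lift(.420,.364,.09,-3)
```

```text
t 19.5 pos [0.4544 0.1044 0.1449] lyaw -3.1 | d [0.1083 0.2573 0.0039] spin -0.1 grip 0.190 F [ 1.3 -0.1 -2.3] q7 1.14
```

Emit:
send_rows:
  deltas: "0.005 0.045 0 0; 0.02 0.09 0 0; 0.04 0.135 0 0; 0.06 0.18 0 0; 0.08 0.22 0 0"

```text
t: 20.0
eef_pos: [0.3855, 0.3292, 0.1447]
tool_rot: [0.001, 0.027, 1.0, 0.001]
contact_force: [0.5, -0.2, -1.8]
gripper_width: 0.197
grasp_force: 99.7
```

Emit:
send_rows:
  deltas: "0.015 0.02 0.01 0; 0.028 0.035 0.02 0; 0.028 0.035 0.03 0; 0.028 0.035 0.03 0"

```text
t: 20.4
eef_pos: [0.3597, 0.3621, 0.1131]
tool_rot: [-0.001, 0.027, 1.0, -0.001]
contact_force: [0.3, -0.9, -2.1]
gripper_width: 0.192
grasp_force: 99.7
```

Run:
```python
from chk import *
chk()
lift(.424,.363,.013,-3)
```

```text
blade n 310 x 66..143 y -18..22 expect 60..146, +-20; pitch deg [-1.3 -2.6] ztop mean -47.9 (exp -48)
t 20.4 pos [0.3605 0.3618 0.1137] lyaw -3.2 | d [-0.0034  0.0046  0.0497] spin -0.2 grip 0.193 F [ 1.3 -0.3 -1.1] q7 0.53
```

Emit:
send_rows:
  deltas: "-0.003 0.004 0.02 0; -0.003 0.004 0.04 0; -0.003 0.004 0.05 0; -0.003 0.004 0.05 0; -0.003 0.004 0.05 0"

```text
t: 20.95
eef_pos: [0.364, 0.3665, 0.0649]
tool_rot: [0.0, 0.028, 1.0, 0.0]
contact_force: [0.5, 0.7, -2.2]
gripper_width: 0.195
grasp_force: 99.7
```

Run:
```python
from chk import *
a=np.radians(-3);lift(.5699-.0495*np.cos(a),.3570-.0495*np.sin(a),.012,-3)
```

```text
t 20.9 pos [0.364  0.3665 0.0649] lyaw -3.2 | d [-0.0966  0.0017  0.0019] spin -0.2 grip 0.195 F [ 0.5  0.7 -2.2] q7 0.51
```

Emit:
send_rows:
  deltas: "0 0 0.002 0; -0.02 0 0.002 0; -0.04 0 0.002 0; -0.06 0.001 0.003 0; -0.08 0.001 0.005 0"

```text
t: 21.45
eef_pos: [0.4445, 0.3638, 0.0603]
tool_rot: [0.001, 0.028, 1.0, 0.001]
contact_force: [-0.2, 0.2, -1.5]
gripper_width: 0.193
grasp_force: 99.7
```

Emit:
send_rows:
  deltas: "-0.008 0 0 0; -0.015 0 0 0; -0.016 0 0 0; -0.016 0 0 0"

```text
t: 21.85
eef_pos: [0.4585, 0.3627, 0.0594]
tool_rot: [-0.0, 0.027, 1.0, 0.0]
contact_force: [-0.6, 0.2, -2.1]
gripper_width: 0.195
grasp_force: 99.7
```

Run:
```python
from chk import *
p=snap('top'); x=cloud(p); panels(x,[(.57,.359,0)])
a=np.radians(-3);lift(.5699-.0495*np.cos(a),.3570-.0495*np.sin(a),.09,-3)
print('lid',rect(x,.007,.02,(.4185,.41),.058))
```

```text
panel (array([562.8, 359.2,  82.4, 104.1,  86.9]), 644, np.float64(25.3))
t 21.9 pos [0.4583 0.3627 0.0594] lyaw -3.1 | d [-0.0022  0.0002 -0.0817] spin -0.1 grip 0.196 F [ 0.4 -0.2 -2. ] q7 0.65
lid (array([410.1, 369.6,  14.9,  56. ,  71.9]), 36, np.float64(9.8))
```

Emit:
send_rows:
  deltas: "-0.001 0 -0.006 0; -0.001 0 -0.018 0; -0.001 0 -0.035 0; -0.001 0 -0.055 0; -0.001 0 -0.08 0"

```text
t: 22.4
eef_pos: [0.4594, 0.3621, 0.1403]
tool_rot: [-0.0, 0.027, 1.0, -0.0]
contact_force: [0.3, -0.9, -1.7]
gripper_width: 0.195
grasp_force: 99.6
```

Run:
```python
from chk import *
p=snap('top');x=cloud(p);o,c,M=state()
L=np.stack([-M[:,0],M[:,1],-M[:,2]],1); q=(x-c)@L
b=q[(q[...,0]>.07)&(q[...,0]<.14)&(abs(q[...,1])<.03)&(abs(q[...,2]+.045)<.02)]
A=np.c_[b[:,0],b[:,1],np.ones(len(b))]; k=np.linalg.lstsq(A,b[:,2],rcond=None)[0]
print(len(b),np.degrees(k[:2]),b[:,2].mean())
boxlift(-.003,.096,.09)
```

```text
421 [-0.25049727 -0.09361765] -0.046055757950215694
t 22.4 pos [0.4616 0.364  0.1451] lyaw -3.2 | d [-0.1209 -0.4421  0.0026] spin 16.1 grip 0.194 F [ 0.5  0.2 -0.6] q7 0.67
```

Emit:
send_rows:
  deltas: "-0.005 -0.015 0 0; -0.012 -0.045 0 1; -0.022 -0.08 0 3; -0.032 -0.115 0 5; -0.042 -0.155 0 7"

```text
t: 22.95
eef_pos: [0.493, 0.2032, 0.1387]
tool_rot: [-0.001, 0.089, 0.996, -0.0]
contact_force: [1.5, 0.2, -2.8]
gripper_width: 0.193
grasp_force: 99.7
```

Run:
```python
from plan import *
boxlift(-.003,.096,.09)
```

```text
t 22.9 pos [0.493  0.2032 0.1387] lyaw -10.2 | d [-0.1149 -0.2711 -0.0022] spin 9.1 grip 0.193 F [ 1.5  0.2 -2.8] q7 0.85
```

Emit:
send_rows:
  deltas: "-0.015 -0.042 -0.003 2; -0.03 -0.088 -0.003 4; -0.045 -0.13 -0.003 6; -0.06 -0.175 -0.003 8; -0.075 -0.21 -0.003 9"

```text
t: 23.45
eef_pos: [0.5286, -0.019, 0.1416]
tool_rot: [-0.001, 0.169, 0.986, -0.001]
contact_force: [-0.3, 0.9, -3.2]
gripper_width: 0.192
grasp_force: 99.6
```

Emit:
send_rows:
  deltas: "0 -0.02 0 0; 0 -0.04 0 0; 0 -0.045 0 0; 0 -0.045 0 0"

```text
t: 23.85
eef_pos: [0.5145, -0.0582, 0.1419]
tool_rot: [-0.001, 0.168, 0.986, -0.0]
contact_force: [0.3, 0.6, -2.5]
gripper_width: 0.191
grasp_force: 99.6
```

Run:
```python
from chk import *
boxlift(-.003,.096,.07)
p=snap('top'); x=cloud(p); o,c,M=state()
L=np.stack([-M[:,0],M[:,1],-M[:,2]],1); q=(x-c)@L
b=q[(q[...,0]>.05)&(q[...,0]<.18)&(abs(q[...,1])<.06)&(abs(q[...,2]+.045)<.012)]
print('panel in tool frame y',np.percentile(b[:,1],[1,99]),'x',np.percentile(b[:,0],[1,99]))
```

```text
t 23.9 pos [ 0.5145 -0.0582  0.1419] lyaw -19.3 | d [-0.0496 -0.0101  0.0208] spin 0.0 grip 0.191 F [ 0.3  0.6 -2.5] q7 1.24
panel in tool frame y [-0.03864657  0.03978647] x [0.07030527 0.15871928]
```

Emit:
send_rows:
  deltas: "-0.01 -0.005 0 0; -0.02 -0.01 0.002 0; -0.032 -0.01 0.008 0; -0.045 -0.01 0.014 0; -0.045 -0.01 0.02 0"

```text
t: 24.4
eef_pos: [0.557, -0.0819, 0.1216]
tool_rot: [0.001, 0.167, 0.986, -0.0]
contact_force: [-0.3, -0.5, -2.9]
gripper_width: 0.192
grasp_force: 99.6
```

Run:
```python
from plan import *
boxlift(-.003,.096,.053)
```

```text
t 24.4 pos [ 0.557  -0.0819  0.1216] lyaw -19.2 | d [-0.0015 -0.0017  0.0176] spin 0.1 grip 0.192 F [-0.3 -0.5 -2.9] q7 1.30
```

Emit:
send_rows:
  deltas: "0 -0.001 0.004 0; 0 -0.001 0.008 0; 0 -0.001 0.012 0; 0 -0.001 0.016 0; 0 -0.001 0.0175 0"

```text
t: 24.9
eef_pos: [0.5542, -0.0822, 0.1046]
tool_rot: [-0.0, 0.166, 0.986, 0.0]
contact_force: [1.0, 0.3, -2.3]
gripper_width: 0.197
grasp_force: 99.6
```

Emit:
send_rows:
  deltas: "0 0 0 0; 0.004 0 0 0; 0.01 0 0 0; 0.02 0 0 0; 0.03 0 0 0"

```text
t: 25.4
eef_pos: [0.525, -0.0721, 0.1048]
tool_rot: [-0.0, 0.167, 0.986, 0.0]
contact_force: [-0.0, 0.1, -2.4]
gripper_width: 0.195
grasp_force: 99.6
```

Emit:
send_rows:
  deltas: "0.02 0 0 0; 0.04 0 0 0; 0.06 0 0 0; 0.08 0 0 0; 0.08 0 0 0"

```text
t: 25.9
eef_pos: [0.4467, -0.0454, 0.1045]
tool_rot: [-0.002, 0.166, 0.986, -0.0]
contact_force: [0.7, -0.1, -2.2]
gripper_width: 0.197
grasp_force: 99.7
```

Run:
```python
from chk import *
from scipy import ndimage
plan(.444,.244,.15,-30)
p=snap('top','d6.png'); x=cloud(p); a=np.radians(-19.3); d=x[...,:2]-[.630,-.211]
bx=d[...,0]*np.cos(a)+d[...,1]*np.sin(a); by=-d[...,0]*np.sin(a)+d[...,1]*np.cos(a)
m=(x[...,2]>.064)&(x[...,2]<.078)&(abs(by)<.16)&(bx>-.1)&(bx<.08)
lab,n=ndimage.label(ndimage.binary_erosion(m))
for i in range(1,n+1):
    s=lab==i
    if s.sum()>100:
        pts=np.c_[bx[s],by[s]]*1000; A=np.c_[pts,np.ones(len(pts))]; k=np.linalg.lstsq(A,x[s][:,2]*1000,rcond=None)[0]
        print(s.sum(),cv2.minAreaRect(pts.astype(np.float32)),'tilt',np.degrees(k[:2]),x[s][:,2].mean())
print('pot',rect(x,.05,.08,(.79,.2),.05),'tube',rect(x,.012,.04,(.777,.046),.07))
print('lid',rect(x,.007,.02,(.4185,.41),.058))
cv2.imwrite('pics/d6c.png',cv2.resize(p['img'][100:300,140:480,::-1],None,fx=2,fy=2))
```

```text
t 25.9 pos [ 0.4467 -0.0454  0.1045] lyaw -19.1 | d [ 0.0974  0.2725 -0.0454] spin 10.9 grip 0.197 F [ 0.7 -0.1 -2.2] q7 1.22
511 ((-0.3841667175292969, 98.9544677734375), (73.42789459228516, 83.96635437011719), 88.81673431396484) tilt [-0.32128525 -0.2854285 ] 0.06999854804720458
493 ((2.4857521057128906, 8.110921859741211), (74.29544067382812, 84.0050277709961), 89.65088653564453) tilt [-0.1964216  -0.03671869] 0.06983076854968599
500 ((2.798778533935547, -88.31068420410156), (84.54193878173828, 75.37779235839844), 0.6900250911712646) tilt [-0.08624666  0.35230703] 0.06995326248558863
pot (array([788.4, 201. ,  54.6,  54.9,   1. ]), 242, np.float64(63.0)) tube (array([785.2,  48.2, 115.9,  74.7,  29.1]), 256, np.float64(21.6))
lid (array([419.7, 410. ,  98.4,  98.5,  29.5]), 352, np.float64(9.7))
```

View pics/d6c.png

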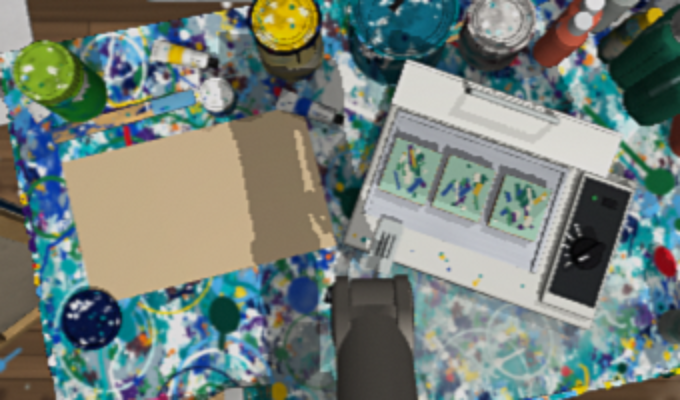

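In the crop, all three panels lie flat and side by side on the deck at (408,170), (465,187) and (524,203). The bystanders are unmoved. Next I'll set the lifter down on the table.

Emit:
send_rows:
  deltas: "0 0.005 -0.03 0; 0.012 0.045 -0.04 -4; 0.025 0.09 -0.04 -8; 0.04 0.14 -0.04 -12; 0.055 0.185 -0.04 -16"

```text
t: 26.45
eef_pos: [0.4601, 0.1485, 0.1454]
tool_rot: [0.001, 0.027, 1.0, 0.0]
contact_force: [1.4, 0.3, -2.4]
gripper_width: 0.193
grasp_force: 99.7
```

Emit:
send_rows:
  deltas: "0.015 0.045 0.01 0; 0.025 0.085 0.03 0; 0.025 0.085 0.05 0; 0.025 0.085 0.06 0; 0.025 0.085 0.06 0"

```text
t: 26.95
eef_pos: [0.4386, 0.2314, 0.0836]
tool_rot: [-0.001, 0.028, 1.0, -0.001]
contact_force: [-0.0, -0.6, -1.5]
gripper_width: 0.196
grasp_force: 99.7
```

Run:
```python
from chk import *
chk(); o,c,M=state(); plan(c[0],c[1],.053,-3)
```

```text
blade n 287 x 66..141 y -18..22 expect 60..146, +-20; pitch deg [-0.8 -1.8] ztop mean -48.3 (exp -48)
t 27.0 pos [0.4393 0.2315 0.0845] lyaw -3.3 | d [-0.      0.      0.0315] spin -0.3 grip 0.195 F [ 0.6  0.4 -1.4] q7 0.82
```

Emit:
send_rows:
  deltas: "0 0 0.015 0; 0 0 0.025 0; 0 0 0.03 0; 0 0 0.033 0; 0 0 0.033 0"

```text
t: 27.5
eef_pos: [0.4392, 0.2326, 0.0518]
tool_rot: [-0.0, 0.028, 1.0, -0.0]
contact_force: [-0.9, -0.8, -2.3]
gripper_width: 0.195
grasp_force: 99.8
```

Emit:
send_rows:
  deltas: "0 0 0 0; 0 0 0 0; 0 0 0 0; 0 0 0 0; 0 0 0 0"
  claw: 1

```text
t: 28.0
eef_pos: [0.4392, 0.233, 0.052]
tool_rot: [0.0, 0.028, 1.0, 0.0]
contact_force: [0.7, 0.3, 0.2]
gripper_width: 0.995
grasp_force: 0.0
```

Emit:
send_rows:
  deltas: "0 0 0 0; 0 0 -0.02 0; 0 0 -0.04 0; 0 0 -0.08 0; 0 0 -0.12 0"

```text
t: 28.5
eef_pos: [0.4384, 0.2325, 0.1726]
tool_rot: [-0.001, 0.028, 1.0, -0.0]
contact_force: [2.0, 1.0, -0.7]
gripper_width: 1.004
grasp_force: 0.0
```

Run:
```python
from chk import *
p=snap('top','l1.png'); x=cloud(p)
o,c,M=state();print(c)
print('handle',rect(x,.066,.085,(.42,.23),.08))
for q in ('hood_handle','hood_hinge','lifter'):
  print(q,[(np.round(r['xyz'],4),round(r['confidence'],2)) for r in bot.landmark_of(p,q)[:2]])
a=np.radians(-19.3); d=x[...,:2]-[.630,-.211]
bx=d[...,0]*np.cos(a)+d[...,1]*np.sin(a); by=-d[...,0]*np.sin(a)+d[...,1]*np.cos(a)
# bar: profile of high points near handle in box coords
for lo in np.arange(.05,.2,.006):
    m=(bx>lo)&(bx<lo+.006)&(abs(by)<.045)&(x[...,2]>.1)
    if m.sum(): print('%.3f n%d z %.3f'%(lo+.003,m.sum(),np.median(x[m][:,2])))
cv2.imwrite('pics/l1c.png',cv2.resize(p['img'][100:300,140:480,::-1],None,fx=2,fy=2))
```

```text
[0.44173334 0.23467488 0.17916366]
handle (array([426. , 232.7,  15.7,  92. ,  89.2]), 71, np.float64(73.5))
hood_handle [(array([ 0.7255, -0.2435,  0.3005]), 0.94), (array([ 0.6283, -0.2159,  0.0458]), 0.72)]
hood_hinge [(array([ 0.7326, -0.2474,  0.0484]), 0.75), (array([ 0.6314, -0.2103, -0.004 ]), 0.51)]
lifter [(array([0.504 , 0.2321, 0.0026]), 0.7), (array([ 0.7306, -0.2453,  0.0497]), 0.36)]
0.059 n48 z 0.251
0.065 n69 z 0.252
0.071 n71 z 0.254
0.077 n63 z 0.255
0.083 n71 z 0.256
0.089 n71 z 0.258
0.095 n131 z 0.263
0.101 n130 z 0.264
0.107 n10 z 0.260
0.113 n19 z 0.265
0.119 n63 z 0.265
0.125 n14 z 0.263
```

View pics/l1c.png

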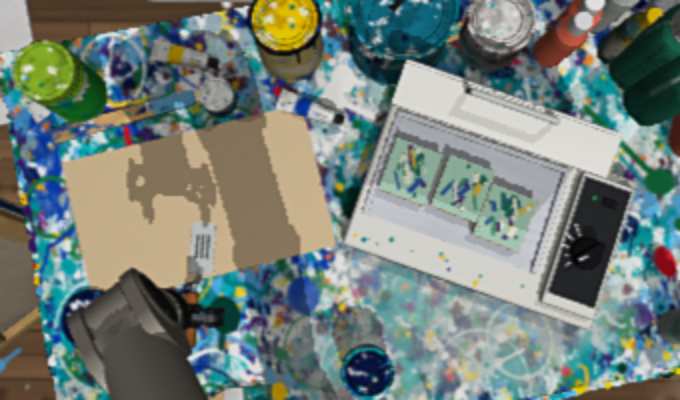

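The rightmost panel has been knocked: it's now at crop (504,213), forward and against the middle one. I'll measure it.

```bash
cat > pan.py <<'E'
from chk import *
def pboxes(fn=None):
    p=snap('top',fn); x=cloud(p); hsv=cv2.cvtColor(p['img'],cv2.COLOR_RGB2HSV)
    a=np.radians(-19.3); d=x[...,:2]-[.630,-.211]
    bx=d[...,0]*np.cos(a)+d[...,1]*np.sin(a); by=-d[...,0]*np.sin(a)+d[...,1]*np.cos(a)
    m=((x[...,2]>.062)&(x[...,2]<.11)&(abs(by)<.16)&(bx>-.16)&(bx<.08)).astype(np.uint8)
    n,lab=cv2.connectedComponents(m,connectivity=4)
    for i in range(1,n):
        s=lab==i
        if s.sum()>100:
            pts=np.c_[bx[s],by[s]]*1000; A=np.c_[pts,np.ones(len(pts))]; k=np.linalg.lstsq(A,x[s][:,2]*1000,rcond=None)[0]
            print(s.sum(),np.round(np.r_[np.r_[cv2.minAreaRect(pts.astype(np.float32))[:2]].ravel(),cv2.minAreaRect(pts.astype(np.float32))[2]],1),'tilt',np.round(np.degrees(k[:2]),1),'z',np.round(np.percentile(x[s][:,2],[2,50,98]),4),'bx',np.round(np.percentile(pts[:,0],[0,100])),'by',np.round(np.percentile(pts[:,1],[0,100])))
            if s.sum()>800:
                for b in range(-100,60,12):
                    w=by[s&(bx*1000>b)&(bx*1000<b+12)]*1000
                    if len(w): print('  bx',b+6,'by',np.round([w.min(),w.max()]), 'gaps',np.round([(u,v) for u,v in zip(np.sort(w)[:-1],np.sort(w)[1:]) if v-u>5]).tolist())
    return p
E
python3 -c "
from pan import *
p=pboxes()
cv2.imwrite('pics/z.png',cv2.resize(p['img'][150:240,340:430,::-1],None,fx=6,fy=6,interpolation=cv2.INTER_NEAREST))"
```

```text
667 [ 0.1 98.9 79.6 90.5 88.7] tilt [-0.4  0.5] z [0.0644 0.0697 0.0751] bx [-46.  45.] by [ 58. 139.]
1356 [ -8.4 -30.2 162.2 109.5  87. ] tilt [-0.  -0.1] z [0.0637 0.0698 0.0764] bx [-66.  48.] by [-112.   50.]
  bx -70 by [-103.  -58.] gaps [[-103.0, -97.0], [-93.0, -85.0], [-85.0, -78.0], [-75.0, -69.0], [-69.0, -58.0]]
  bx -58 by [-108.  -29.] gaps []
  bx -46 by [-109.   42.] gaps [[12.0, 19.0], [25.0, 32.0], [35.0, 42.0]]
  bx -34 by [-109.   50.] gaps []
  bx -22 by [-111.   50.] gaps []
  bx -10 by [-110.   50.] gaps []
  bx 2 by [-111.   49.] gaps []
  bx 14 by [-110.   49.] gaps []
  bx 26 by [-112.   49.] gaps []
  bx 38 by [-31.  48.] gaps []
  bx 50 by [-28.  48.] gaps [[-28.0, -17.0], [38.0, 45.0]]
```

View pics/z.png

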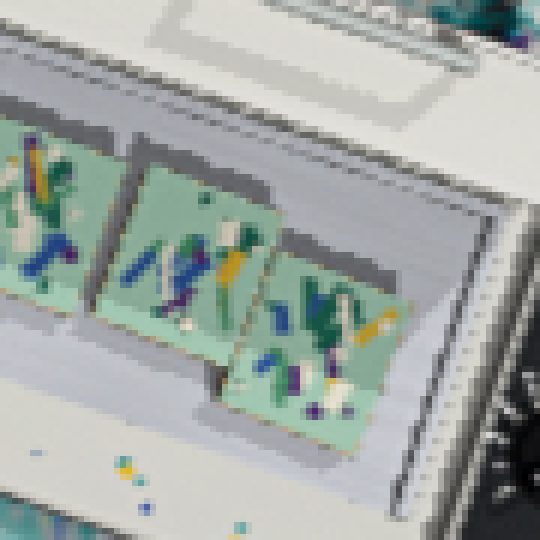

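The knocked panel is now centred at about box (-17, -70) mm, flat and touching the middle one, with its front edge at -63 mm. That's still well inside the limits, so I'll leave it and close the hood by its bar.

Emit:
send_rows:
  deltas: "-0.01 -0.01 -0.04 8.5; -0.025 -0.04 -0.08 17; -0.045 -0.075 -0.12 25.5; -0.065 -0.11 -0.16 34; -0.088 -0.145 -0.18 42"

```text
t: 29.25
eef_pos: [0.514, 0.0914, 0.3468]
tool_rot: [-0.0, 0.386, 0.923, 0.0]
contact_force: [0.4, 0.2, -0.1]
gripper_width: 0.999
grasp_force: 0.0
```

Run:
```python
from plan import *
plan(.724,-.243,.35,-109.3)
```

```text
t 29.2 pos [0.514  0.0914 0.3468] lyaw -45.4 | d [-0.3855 -0.0852 -0.0034] spin 63.9 grip 0.999 F [ 0.4  0.2 -0.1] q7 0.49
```

Emit:
send_rows:
  deltas: "-0.04 -0.01 -0.02 8.5; -0.08 -0.02 -0.03 17; -0.12 -0.03 -0.03 25.5; -0.16 -0.04 -0.03 34; -0.2 -0.045 -0.03 42"

```text
t: 29.75
eef_pos: [0.6231, -0.0837, 0.3741]
tool_rot: [-0.001, 0.692, 0.722, -0.001]
contact_force: [1.1, 0.1, -0.4]
gripper_width: 1.005
grasp_force: 0.0
```

Run:
```python
from plan import *
plan(.724,-.243,.36,-109.3)
```

```text
t 29.8 pos [ 0.6231 -0.0837  0.3741] lyaw -87.6 | d [-0.1634  0.0941  0.0139] spin 21.7 grip 1.005 F [ 1.1  0.1 -0.4] q7 0.15
```

Emit:
send_rows:
  deltas: "-0.035 0.02 0 8; -0.07 0.04 0 16; -0.11 0.06 0 21.7; -0.15 0.085 0 21.7; -0.163 0.094 0.01 21.7"

```text
t: 30.25
eef_pos: [0.7255, -0.2452, 0.3633]
tool_rot: [0.001, 0.815, 0.58, -0.002]
contact_force: [0.1, 0.6, 0.4]
gripper_width: 1.002
grasp_force: 0.0
```

Run:
```python
from chk import *
from scipy import ndimage
bot.read_camera('wrist')
p=snap('wrist','wh.png'); x=cloud(p)
for q in ('hood_handle',):
  print(q,[(np.round(r['xyz'],4),round(r['confidence'],2)) for r in bot.landmark_of(p,q)[:2]])
m=(x[...,2]>.285)&(x[...,2]<.325)&(np.hypot(x[...,0]-.724,x[...,1]+.243)<.09)
P=x[m]; 
if len(P): print(cv2.minAreaRect((P[:,:2]*1000).astype(np.float32)),np.percentile(P[:,2],[5,50,95]),len(P))
plan(.724,-.243,.291,-109.3)
```

```text
hood_handle [(array([ 0.7209, -0.2436,  0.3057]), 0.69), (array([ 0.662 , -0.1178,  0.0475]), 0.2)]
((726.39013671875, -242.96011352539062), (131.4176788330078, 14.2001953125), 70.7698974609375) [0.29861521 0.30749773 0.30902059] 2536
t 30.4 pos [ 0.7244 -0.24    0.3621] lyaw -108.9 | d [-0.0029  0.001   0.0711] spin 0.4 grip 1.002 F [0.6 0.3 0.4] q7 0.05
```

View pics/wh.png

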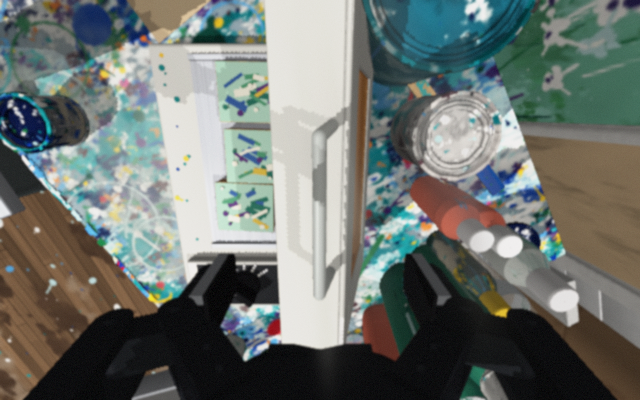

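The wrist picture shows the bar at (320,215), centred between the open fingers.

Emit:
send_rows:
  deltas: "-0.001 0.002 0.02 0.3; -0.001 0.002 0.045 0.3; -0.001 0.002 0.065 0.3; -0.001 0.002 0.071 0.3; -0.001 0.002 0.071 0.3"

```text
t: 30.9
eef_pos: [0.7261, -0.2395, 0.2943]
tool_rot: [-0.001, 0.814, 0.58, -0.0]
contact_force: [-0.2, 0.1, -0.6]
gripper_width: 0.998
grasp_force: 0.0
```

Emit:
send_rows:
  deltas: "0 0 0 0; 0 0 0 0; 0 0 0 0; 0 0 0 0; 0 0 0 0"
  claw: 0
  force: 25

```text
t: 31.4
eef_pos: [0.7266, -0.2416, 0.2953]
tool_rot: [0.0, 0.815, 0.579, 0.0]
contact_force: [-0.4, -0.8, -1.2]
gripper_width: 0.148
grasp_force: 0.0
```

Run:
```python
from plan import *
plan(.7255,-.243,.2915,-109.3)
o,c,M=state(); a=np.radians(-19.3); bx=(c[:2]-[.63,-.211])@[np.cos(a),np.sin(a)]
g=np.array([bx-.108,c[2]+.011-.047]);print(g,np.hypot(*g)); t0=np.arctan2(g[1],-g[0]); R0=.2565
for t in np.linspace(t0,.208,16): print('%.3f  y %.4f z %.4f'%(t-.208,-R0*np.cos(t)+R0*np.cos(t0),R0*np.sin(t0)-R0*np.sin(t)))
```

```text
t 31.4 pos [ 0.7266 -0.2416  0.2953] lyaw -109.2 | d [-0.0017 -0.0006  0.0038] spin 0.1 grip 0.148 F [-0.4 -0.8 -1.2] q7 0.05
[-0.00670483  0.2592652 ] 0.25935188644879886
1.337  y 0.0000 z 0.0000
1.248  y -0.0228 z 0.0016
1.159  y -0.0454 z 0.0052
1.070  y -0.0675 z 0.0109
0.980  y -0.0891 z 0.0184
0.891  y -0.1099 z 0.0279
0.802  y -0.1298 z 0.0392
0.713  y -0.1486 z 0.0522
0.624  y -0.1661 z 0.0668
0.535  y -0.1823 z 0.0829
0.446  y -0.1970 z 0.1004
0.357  y -0.2101 z 0.1192
0.267  y -0.2214 z 0.1390
0.178  y -0.2310 z 0.1598
0.089  y -0.2386 z 0.1813
0.000  y -0.2443 z 0.2034
```

Emit:
send_rows:
  deltas: "0 0 0 0; 0 0 0.002 0; 0 -0.012 0.003 0; 0 -0.03 0.005 0; 0 -0.045 0.007 0"

```text
t: 31.9
eef_pos: [0.6852, -0.2271, 0.2899]
tool_rot: [0.002, 0.815, 0.579, 0.002]
contact_force: [1.8, -1.3, 5.0]
gripper_width: 0.105
grasp_force: 25.2
```

```bash
cat > arc.py <<'E'
from plan import *
o,c,M=state(); a=np.radians(-19.3); bx=(c[:2]-[.63,-.211])@[np.cos(a),np.sin(a)]
g=np.array([bx-.108,c[2]+.011-.047]); t0=np.arctan2(g[1],-g[0]); R0=.2565
print('R %.4f q %.3f F %s grip %.3f %.0f'%(np.hypot(*g),t0-.208,np.round(o['contact_force'],1),o['gripper_width'],o['grasp_force']))
for t in np.linspace(t0,.208,1+max(1,int((t0-.208)/.09))): print('%.3f  y %.4f z %.4f'%(t-.208,-R0*np.cos(t)-g[0],g[1]-R0*np.sin(t)))
E
python3 arc.py
```

```text
R 0.2589 q 1.166 F [ 1.8 -1.3  5. ] grip 0.105 25
1.166  y 0.0005 z 0.0024
1.069  y -0.0237 z 0.0084
0.972  y -0.0472 z 0.0168
0.875  y -0.0697 z 0.0274
0.777  y -0.0911 z 0.0401
0.680  y -0.1112 z 0.0549
0.583  y -0.1298 z 0.0715
0.486  y -0.1466 z 0.0899
0.389  y -0.1616 z 0.1098
0.292  y -0.1746 z 0.1311
0.194  y -0.1854 z 0.1535
0.097  y -0.1941 z 0.1769
0.000  y -0.2004 z 0.2010
```

Gripped, and the hood is following. I'll continue along the arc.

Emit:
send_rows:
  deltas: "0 -0.02 0.006 0; 0 -0.04 0.013 0; 0 -0.06 0.022 0; 0 -0.08 0.033 0; 0 -0.098 0.045 0"

```text
t: 32.4
eef_pos: [0.5915, -0.1945, 0.2446]
tool_rot: [0.001, 0.815, 0.579, 0.001]
contact_force: [1.4, -0.1, 0.9]
gripper_width: 0.108
grasp_force: 26.0
```

```bash
python3 arc.py
```

```text
R 0.2568 q 0.740 F [ 1.4 -0.1  0.9] grip 0.108 26
0.740  y 0.0002 z 0.0003
0.648  y -0.0184 z 0.0150
0.555  y -0.0356 z 0.0314
0.463  y -0.0512 z 0.0492
0.370  y -0.0650 z 0.0685
0.278  y -0.0770 z 0.0889
0.185  y -0.0871 z 0.1104
0.093  y -0.0952 z 0.1327
0.000  y -0.1012 z 0.1557
```

Emit:
send_rows:
  deltas: "0 -0.018 0.015 0; 0 -0.035 0.031 0; 0 -0.051 0.049 0; 0 -0.065 0.068 0; 0 -0.077 0.089 0"

```text
t: 32.9
eef_pos: [0.5184, -0.1691, 0.154]
tool_rot: [0.0, 0.815, 0.579, 0.001]
contact_force: [1.3, -0.5, 2.8]
gripper_width: 0.106
grasp_force: 27.0
```

```bash
python3 arc.py
```

```text
R 0.2560 q 0.271 F [ 1.3 -0.5  2.8] grip 0.106 27
0.271  y -0.0004 z -0.0002
0.181  y -0.0102 z 0.0208
0.090  y -0.0180 z 0.0426
0.000  y -0.0238 z 0.0651
```

Emit:
send_rows:
  deltas: "0 -0.01 0.021 0; 0 -0.018 0.043 0; 0 -0.021 0.055 0; 0 -0.024 0.064 0; 0 -0.024 0.067 0"

```text
t: 33.4
eef_pos: [0.4959, -0.1613, 0.0874]
tool_rot: [-0.001, 0.815, 0.579, -0.0]
contact_force: [-10.9, 4.0, 35.7]
gripper_width: 0.107
grasp_force: 30.0
```

```bash
python3 arc.py
```

```text
R 0.2562 q -0.006 F [-10.9   4.   35.7] grip 0.107 30
-0.006  y -0.0003 z -0.0001
0.000  y 0.0000 z -0.0015
```

Emit:
send_rows:
  deltas: "0 0 -0.002 0; 0 0 -0.002 0; 0 0 -0.002 0; 0 0 -0.002 0; 0 0 -0.002 0"
  claw: 0.35

```text
t: 33.9
eef_pos: [0.4962, -0.1614, 0.089]
tool_rot: [0.0, 0.815, 0.579, 0.0]
contact_force: [0.3, 0.0, 0.1]
gripper_width: 0.349
grasp_force: 0.0
```

Emit:
send_rows:
  deltas: "0 0 -0.01 0; 0 0 -0.03 0; 0 0 -0.06 0; 0 0 -0.09 0; 0 0 -0.11 0"

```text
t: 34.4
eef_pos: [0.4967, -0.1617, 0.2017]
tool_rot: [0.001, 0.815, 0.579, 0.001]
contact_force: [-0.3, 0.2, 0.1]
gripper_width: 0.351
grasp_force: 0.0
```

Run:
```python
from chk import *
p=snap('top','c1.png'); x=cloud(p)
print('lifter',rect(x,.066,.085,(.42,.23),.08))
print([(np.round(r['xyz'],4),round(r['confidence'],2)) for q in ('hood_handle','selector_grip') for r in bot.landmark_of(p,q)[:1]])
a=np.radians(-19.3); d=x[...,:2]-[.630,-.211]
bx=d[...,0]*np.cos(a)+d[...,1]*np.sin(a); by=-d[...,0]*np.sin(a)+d[...,1]*np.cos(a)
m=(x[...,2]>.1)&(x[...,2]<.14)&(abs(by)<.15)&(bx<.1)&(bx>-.08)
A=np.c_[bx[m],by[m],np.ones(m.sum())]; r=np.linalg.lstsq(A,x[m][:,2],rcond=None)[0]; print('hood top n',m.sum(),'slopes',r)
print('sel',rect(x,.098,.108,(.531,-.403),.035)); 
plan(.5306,-.4000,.2,0)
cv2.imwrite('pics/c1c.png',cv2.resize(p['img'][100:300,140:480,::-1],None,fx=2,fy=2))
```

```text
lifter (array([422.9, 235.2,  19.2,  86.1,  87.5]), 160, np.float64(73.7))
[(array([ 0.4917, -0.1649,  0.0982]), 0.79), (array([ 0.5376, -0.4051,  0.0918]), 0.55)]
hood top n 5090 slopes [0.00642926 0.00157186 0.11274189]
sel (array([ 531. , -400.1,   14.2,   50.4,   28.8]), 64, np.float64(102.9))
t 34.5 pos [ 0.497  -0.1615  0.2007] lyaw -109.2 | d [-0.2142  0.11    0.0009] spin -109.2 grip 0.354 F [-0. -0. -0.] q7 -0.01
```

View pics/c1c.png

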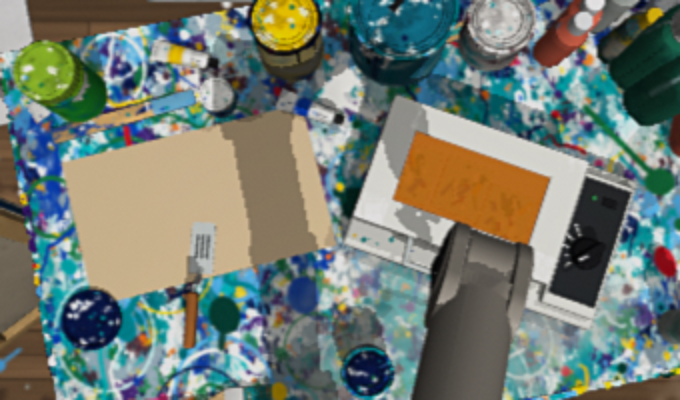

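The hood is closed (top level at 113 mm), the lifter stands at crop (195,280), and the selector is at (583,252). Next is the selector.

Emit:
send_rows:
  deltas: "-0.035 0.018 0 -8; -0.075 0.038 0 -16; -0.115 0.058 0 -25; -0.155 0.08 0 -33; -0.195 0.1 0 -41"
  claw: 0.5

```text
t: 35.05
eef_pos: [0.5261, -0.3796, 0.1975]
tool_rot: [-0.001, 0.558, 0.83, 0.0]
contact_force: [0.4, 0.6, 0.2]
gripper_width: 0.501
grasp_force: 0.0
```

Run:
```python
from plan import *
plan(.5309,-.4001,.13,-59.5)
```

```text
t 35.0 pos [ 0.5261 -0.3796  0.1975] lyaw -67.8 | d [-0.0209 -0.0033  0.0674] spin -8.3 grip 0.501 F [0.4 0.6 0.2] q7 1.04
```

Emit:
send_rows:
  deltas: "-0.015 -0.003 0.01 -6; -0.021 -0.003 0.03 -8.3; -0.021 -0.003 0.05 -8.3; -0.021 -0.003 0.06 -8.3; -0.021 -0.003 0.06 -8.3"

```text
t: 35.55
eef_pos: [0.5302, -0.3978, 0.1364]
tool_rot: [-0.002, 0.499, 0.867, 0.0]
contact_force: [-0.9, 0.1, 0.5]
gripper_width: 0.498
grasp_force: 0.0
```

Run:
```python
from chk import *
p=snap('wrist'); x=cloud(p); print('sel',rect(x,.095,.11,(.531,-.4),.04)); print([(np.round(r['xyz'],4),round(r['confidence'],2)) for r in bot.landmark_of(p,'selector_grip')[:1]])
plan(.5309,-.4001,.085,-59.5)
```

```text
sel (array([ 530.4, -401.9,   13.7,   50.1,   30.5]), 1527, np.float64(102.7))
[(array([ 0.5311, -0.404 ,  0.0909]), 0.83)]
t 35.6 pos [ 0.5316 -0.3987  0.1391] lyaw -59.9 | d [-0.0008 -0.0013  0.0541] spin -0.4 grip 0.498 F [-0.5 -0.1  0.6] q7 1.20
```

Emit:
send_rows:
  deltas: "-0.001 -0.002 0.015 0; -0.001 -0.002 0.03 0; -0.001 -0.002 0.045 0; -0.001 -0.002 0.05 0; -0.001 -0.002 0.05 0"

```text
t: 36.15
eef_pos: [0.5296, -0.4002, 0.0874]
tool_rot: [-0.001, 0.499, 0.867, 0.0]
contact_force: [-0.4, 0.5, -0.2]
gripper_width: 0.501
grasp_force: 0.0
```

Run:
```python
from plan import *
plan(.5307,-.401,.085,-59.5)
```

```text
t 36.1 pos [ 0.5296 -0.4002  0.0874] lyaw -59.9 | d [-0.0012  0.0006  0.0024] spin -0.4 grip 0.501 F [-0.4  0.5 -0.2] q7 1.21
```

Emit:
send_rows:
  deltas: "-0.001 0 0.002 0; -0.001 0 0.002 0; -0.001 0 0.002 0; -0.001 0 0.002 0; -0.001 0 0.002 0"
  claw: 0
  force: 40

```text
t: 36.65
eef_pos: [0.5313, -0.4019, 0.0874]
tool_rot: [0.001, 0.499, 0.867, -0.0]
contact_force: [0.7, -1.0, 0.3]
gripper_width: 0.153
grasp_force: 40.9
```

Emit:
send_rows:
  deltas: "0 0 0 5; 0 0 0 13; 0 0 0 21; 0 0 0 29; 0 0 0 37"

```text
t: 37.15
eef_pos: [0.5315, -0.4019, 0.0875]
tool_rot: [0.001, 0.75, 0.661, 0.0]
contact_force: [1.5, -0.1, -0.1]
gripper_width: 0.155
grasp_force: 41.0
```

Run:
```python
from plan import *
plan(.5307,-.401,.085,-59.5-77.3)
```

```text
t 37.1 pos [ 0.5315 -0.4019  0.0875] lyaw -97.2 | d [ 0.0008 -0.0009  0.0025] spin 39.6 grip 0.155 F [ 1.5 -0.1 -0.1] q7 0.68
```

Emit:
send_rows:
  deltas: "0 0 0 8; 0 0 0 16; 0 0 0 24; 0 0 0 32; 0 0 0 39.6"

```text
t: 37.65
eef_pos: [0.5318, -0.402, 0.0875]
tool_rot: [0.001, 0.93, 0.368, 0.001]
contact_force: [2.6, -1.4, -1.6]
gripper_width: 0.153
grasp_force: 40.8
```

Emit:
send_rows:
  deltas: "0 0 0 0; 0 0 0 0; 0 0 0 0"

```text
t: 37.95
eef_pos: [0.5317, -0.402, 0.0874]
tool_rot: [0.001, 0.928, 0.372, 0.001]
contact_force: [4.4, -2.7, 0.6]
gripper_width: 0.152
grasp_force: 41.1
```

Run:
```python
from plan import *
plan(.5307,-.401,.085,-59.5-77.3); print(bot.get_obs()['torque'])
```

```text
t 38.0 pos [ 0.5317 -0.402   0.0874] lyaw -136.3 | d [-0.0001 -0.0014  0.0024] spin 0.5 grip 0.152 F [ 4.4 -2.7  0.6] q7 0.12
[-0.37534026 -0.86667473  0.02564023]
```

Emit:
send_rows:
  deltas: "0 0 0 0; 0 0 0 0; 0 0 0 0; 0 0 0 0; 0 0 0 0"
  claw: 0.5

```text
t: 38.45
eef_pos: [0.5305, -0.4016, 0.0868]
tool_rot: [-0.0, 0.929, 0.371, -0.0]
contact_force: [-0.2, -0.0, -0.2]
gripper_width: 0.502
grasp_force: 0.0
```

Emit:
send_rows:
  deltas: "0 0 -0.02 0; 0 0 -0.05 0; 0 0 -0.09 0; 0 0 -0.13 0; 0 0 -0.15 0"

```text
t: 38.95
eef_pos: [0.5315, -0.403, 0.2409]
tool_rot: [0.002, 0.929, 0.371, 0.001]
contact_force: [-0.3, -0.2, -0.2]
gripper_width: 0.503
grasp_force: 0.0
```

Run:
```python
from chk import *
bot.read_camera('top'); bot.read_camera('top')
w=snap('wrist','sel.png'); x=cloud(w); print('sel',rect(x,.095,.11,(.531,-.4),.04))
p=snap('top'); x=cloud(p); print('lifter',rect(x,.066,.085,(.42,.23),.08), 'sel top',rect(x,.098,.108,(.531,-.401),.035))
o,c,M=state(); print(o['t'],c,o['contact_force'])
print('pot',rect(x,.05,.08,(.79,.2),.05),'tube',rect(x,.012,.04,(.777,.046),.07),'lid',rect(x,.007,.02,(.4185,.41),.058))
```

```text
sel (array([ 531.3, -401.6,   49.4,   13.2,   43.2]), 678, np.float64(102.7))
lifter (array([426. , 235. ,  19. ,  92.1,  87. ]), 159, np.float64(73.9)) sel top (array([ 532. , -398.3,   45.1,   14.7,   45. ]), 59, np.float64(102.4))
39.15 [ 0.53068819 -0.4014906   0.2368114 ] [-0.57666514  0.4144758  -0.56502845]
pot (array([788.8, 201. ,  55.1,  54.6,  84.4]), 245, np.float64(63.2)) tube (array([783.9,  50.1, 115.9,  78.4,  29.4]), 269, np.float64(21.7)) lid (array([420.4, 410.4, 100. ,  98.6,  23.9]), 331, np.float64(9.7))
```

View pics/sel.png

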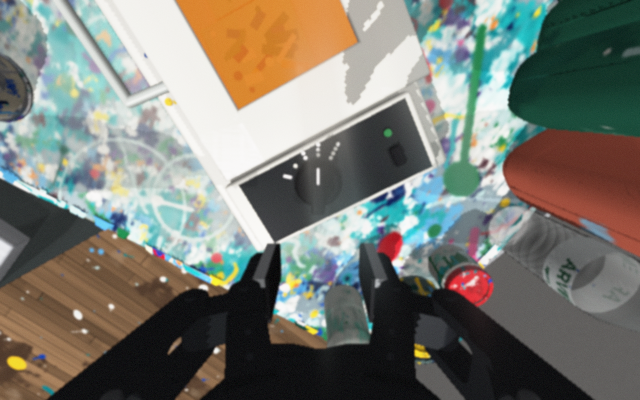

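The selector bar at (318,178) points at the three-dot mark at 43.2°, which is about 1.35 rad. The hood is closed, the lifter is standing and the gripper is clear.

```bash
python3 -c "
from station import bot
print(bot.hand_in())"
```

```text
the job is handed in; nothing more can be done
None
```

I handed the job in at about 39 s: three panels flat on the deck (one was knocked about 2 cm sideways but stayed inside the limits, last seen before closing), lifter standing on the table, hood closed, selector at three dots; no verdict came back.

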